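# Close the neck-block box in the ukulele workshop

### The job

The lid will not go on the plywood stock box because one neck block was put in standing on end. Take that block out and lay it down on its side on the cardboard sheet and let go of it, then take it again and lay it in the box flat on the floor beside the other block, and close the box with the lid, fully home and flush with the rim. Do not knock the other things on the bench about.

Things in the scene. Friction and masses are not known exactly. Their poses are not given: they have to be found in the camera images.
- stockbox: Open plywood stock box, fixed, outside 166 (its x) x 200 (its y) x 68 mm high; walls and floor 8 mm, so inside 150 x 184 mm, 60 mm deep; a brown fill line runs round inside, 48 mm above the floor. Origin: centre of the underside, z up. One block lies along y near the -x wall; the rest of the floor, about 105 mm wide, centred near x = +22 mm, is free but for the standing block.
- block_up_center (a point): The neck block to move: plain wood, 36 x 36 x 150 mm, about 0.12 kg, edges just broken. At the start it stands on end on the box floor and sticks up about 90 mm out of the box. Point: its centre; its own z is its long axis (up at the start), x and y are square to its sides, which at the start are roughly parallel to the box walls.
- block_low_center (a point): The other neck block, equal to the first (36 x 36 x 150 mm), already lying on the box floor near the -x wall. Point: its centre; its own y is its long axis. It may be nudged but must stay lying in the box.
- lid_handle (a point): Point in the grip of the loose plywood lid's handle: a wooden bar 22 mm wide (x), 100 mm long (y), 38 mm high, centred on the lid. The point is 12 mm below the bar's top, 26 mm above the plate and 47 mm above the lid's lowest face; z up. At the start the lid lies right way up on the bench. Lid fully home: this point is over the box's centre, 103 mm above the box's underside.
- lid_plug (a point): Centre of the lid's lowest face; axes as lid_handle. Lid: about 0.35 kg, plate 166 (x) x 200 (y) x 9 mm; under it a solid plug 12 mm deep that enters the box mouth, 140 x 174 mm (upper 6 mm) and 132 x 166 mm (lower 6 mm), so 5 mm of play each side. Home, the plate rests on the box rim, flush with the outside; either way round fits.
- sheet: Sheet of cardboard, fixed to the bench, 180 (x) x 220 (y) x 3 mm thick; origin: centre of its underside, z up.
- tape: Bystander: roll of tape lying flat, ring 96 mm across and 24 mm high. Origin: on its underside.
- strips: Bystander: small bundle of wooden strips, 130 x 50 x 19 mm, lying. Origin: on its underside.
- glue: Bystander: white glue bottle, 56 mm across, 115 mm tall, standing. Origin: on its underside.
- mug: Bystander: white mug, 76 mm across, 85 mm tall, with a handle. Origin: on its underside.
There are look-alikes about, which are no part of the job. What is shaped like the part that bears block_low_center but green or red is not meant.

How it is judged:
On the way, in this order (a step that is already met when the one before it is completed fails the run):
1. the block that stood lies on its side on the cardboard sheet, let go (angle between block_up_center's own z axis and vertical between 1.47 and 1.67 rad and height (world z) of block_up_center below 0.03 m and x of block_up_center in the frame of sheet between -0.09 and 0.09 m and y of block_up_center in the frame of sheet between -0.11 and 0.11 m and contact force between block_up and the fingers below 0.1 N and linear speed of block_up below 0.03 m/s), for 0.2 s.
2. the block lies flat on the box floor beside the other one, below the fill line, let go (angle between block_up_center's own z axis and vertical between 1.47 and 1.67 rad and x of block_up_center in the frame of stockbox between -0.072 and 0.072 m and y of block_up_center in the frame of stockbox between -0.09 and 0.09 m and z of block_up_center in the frame of stockbox between 0.005 and 0.04 m and x of block_low_center in the frame of stockbox between -0.072 and 0.072 m and y of block_low_center in the frame of stockbox between -0.09 and 0.09 m and z of block_low_center in the frame of stockbox between 0.005 and 0.04 m and contact force between block_up and the fingers below 0.1 N and linear speed of block_up below 0.03 m/s), for 0.2 s.
At the end, for the whole second after the job is handed in: Both blocks lie on the box floor (centres under 40 mm above its underside, the moved one level within 0.1 rad); the lid is home: handle point within 8 mm of the box centre in x and y, 100 to 106 mm above its underside, turned within 0.08 and level within 0.03 rad; all at rest (angle between block_up_center's own z axis and vertical between 1.47 and 1.67 rad and x of block_up_center in the frame of stockbox between -0.072 and 0.072 m and y of block_up_center in the frame of stockbox between -0.09 and 0.09 m and z of block_up_center in the frame of stockbox between 0.005 and 0.04 m and x of block_low_center in the frame of stockbox between -0.072 and 0.072 m and y of block_low_center in the frame of stockbox between -0.09 and 0.09 m and z of block_low_center in the frame of stockbox between 0.005 and 0.04 m and x of lid_handle in the frame of stockbox between -0.008 and 0.008 m and y of lid_handle in the frame of stockbox between -0.008 and 0.008 m and z of lid_handle in the frame of stockbox between 0.1 and 0.106 m and angle between the y axis of lid_handle and the y axis of stockbox, either way round below 0.08 rad and angle between lid_handle's own z axis and vertical below 0.03 rad and linear speed of each of lid, block_up below 0.02 m/s); the robot touches nothing.
It fails at once if a bystander (tape, strips, glue or mug) is moved more than 40 mm (distance of any of tape, strips, glue, mug from where it was at the start of the episode above 0.04 m).
It also fails if it takes over 72 s, if anything falls off the work surface, if the arm or the gripper's body presses on something with over 40 N, if the wrist force passes 120 N, or if a joint passes its speed limit or range.

### The arm

A 6-joint arm with a two-finger parallel gripper is mounted at the origin on the work surface. World frame = base frame: x ahead of the robot, y to its left, z up, the work surface at z = 0. Lengths are in m, angles in rad, forces in N, time in s.
With the tool pointing down it reaches from about 0.25 to 0.8 m from the base axis. Payload 3.9 kg.
Tool frame: the origin (TCP) lies midway between the tips of the shut fingers; the grasp point (between the pads) lies 19 mm behind it; z points along the fingers, y is the direction in which the jaws open and shut (so a half turn about z gives the same grasp; the last joint's range is limited). The gripper opens to 85 mm and grips with 20 to 120 N. Pads are 22 mm wide; open, the fingers measure 114 mm over their backs; the gripper's body (76 mm by 85 mm) begins 54 mm behind the grasp point. The pads swing forward as they close: fully open they stand 13 mm farther back than shut.
Start: joints at [1.125, 0.26, -0.138, 1.173, 0, 1.571], TCP at [0.226, 0.474, 0.207] pointing down, gripper open.
Joint ranges: [-2.78, 2.78], [-0.83, 1.72], [-1.28, 1.37], [-1.9, 2.12], [-1.57, 1.48], [-3.14, 3.14]. Speed limits (rad/s): [2.57, 2.57, 3.14, 3.14, 3.14, 3.14].

### API

Orientations are given as a unit quaternion [w, x, y, z].
In Python, from rig import get_obs, camera, sign_off gives the robot as it stands. The module is installed in compiled form; this text tells all that it offers.
- The arm moves only by the tool move_arm, never from a script. Its argument "targets" is a list of rows, each an object of numbers: "hand": the opening, from -1 (shut) to 1 (fully open); "dx", "dy", "dz": the shift along the tool's x, y, z in mm; "ax", "ay", "az": the turn, a rotation vector about the tool's x, y, z in degrees. In form: [{"hand": .., "dx": .., "dy": .., "dz": .., "ax": .., "ay": .., "az": ..}, ...]. A call has 1 to 5 rows; each row shifts and turns the commanded pose from where the row before left it, along the tool's axes as they then stand; what a row does not reach is not made up. A row lasts 1/10 s, in which the tool goes at most 50 mm and 8.59 degrees, less where a joint would pass 70% of its speed; a pose out of reach is approached as far as the arm can. A call with a gripper value outside its range is refused whole. The fingers move at their own pace and stop on an object; "squeeze" is the grip in N (left out, the last holds). Time passes only in rows, so rows that do not move let the fingers close. It gives the time, the measured TCP pose, the force and the opening at its end, in the units of the state.
- get_obs(): the state, without advancing time (a new reading comes with each control period).
- camera(name): name is "scene" or "top" or "wrist"; returns a dict with "pixels" (400x640x3 uint8, blue, green, red), "range_z" (400x640 float32, m along the optical axis (not along the pixel's ray), 0 where there is no reading), "vertical_fov" (degrees; the focal length in pixels is half the picture's height over the tangent of half this angle, whatever the lens; pixels are square), "cx", "cy" (the principal point, pixels), "D" ([k1, k2, p1, p2, k3] as OpenCV has them; the pictures are not rectified), "R" (3x3) and "t" (3): a world point X has camera coordinates R X + t; the wrist camera has in their place "tool_from_camera" (4x4, takes a point from camera to tool coordinates, whose origin is the TCP and whose axes are the flange's). Camera axes: x right, y down, z forward; pixel columns grow to the right and rows downward; lengths in m; the calibration is good to about 2 mm. A picture is of the moment at which its call begins: read the wrist's pose just before it.
- sign_off(): hands the job in, once; it reports no verdict.
The state is a dict: "clock": time; "qpos": joint angles; "dq": joint speeds; "joint_efforts": joint torques, N m; "tool_pos": TCP position; "orientation": TCP orientation; "wrist_force": force on the tool from outside, world axes, zero at the start; "wrist_torque": the same for the moment, N m; "width": finger opening in m.
Only numpy, scipy, OpenCV 4.12 (cv2) and the standard library are available. Lean on these libraries where they do the work, as an engineer would, in place of code of your own. Each camera call takes 0.05 s, during which the arm holds its last target.

## Working session

There is one attempt and no reset: what is moved stays moved. The work goes in short steps, Python scripts to look and compute and a tool call to move; the robot and the scene stay as the last step left them, time stands still between calls to the robot, and variables do not carry over. Pictures are saved under pics/ and viewed, and the job is handed in when it is done.

Besides the shell and the picture viewer there is one more tool, called after "Call:" in YAML: its name, and indented under it one key for each argument. move_arm: Moves the arm, as the interface text tells. Its arguments: {"type":"object","properties":{"targets":{"type":"array"},"squeeze":{"type":"number"}},"required":["targets"]}

```bash
mkdir -p pics; cat > h.py <<'E'
import numpy as np, cv2
from rig import get_obs, camera
def K(c):
    f=200/np.tan(np.radians(c["vertical_fov"])/2)
    return np.array([[f,0,c["cx"]],[0,f,c["cy"]],[0,0,1.]])
def quatR(q):
    from scipy.spatial.transform import Rotation as R
    return R.from_quat([q[1],q[2],q[3],q[0]]).as_matrix()
def grab(n):
    o=get_obs(); c=camera(n)
    if n=="wrist":
        T=np.array(c["tool_from_camera"]); Rt=quatR(o["orientation"])
        Rwc=Rt@T[:3,:3]; tw=Rt@T[:3,3]+np.array(o["tool_pos"])
    else:
        R=np.array(c["R"]); Rwc=R.T; tw=-R.T@np.array(c["t"])
    return c,Rwc,tw
def cloud(g):
    c,R,t=g
    v,u=np.mgrid[0:400,0:640]
    p=np.stack([u.ravel(),v.ravel()],1).astype(np.float64)[:,None]
    n=cv2.undistortPoints(p,K(c),np.array(c["D"],float))[:,0]
    z=np.array(c["range_z"],float).ravel()
    P=np.c_[n*z[:,None],z]@R.T+t
    P[z==0]=np.nan
    return P.reshape(400,640,3)
def ray(g,uv,h):
    c,R,t=g
    n=cv2.undistortPoints(np.array(uv,float).reshape(-1,1,2),K(c),np.array(c["D"],float))[:,0]
    d=np.c_[n,np.ones(len(n))]@R.T
    return t+d*((h-t[2])/d[:,2])[:,None]
E
python3 - <<'E'
from h import *
import pickle
o=get_obs();print({k:np.round(v,3).tolist() for k,v in o.items()})
for n in("scene","top","wrist"):
    g=grab(n);cv2.imwrite(f"pics/{n}0.png",g[0]["pixels"]);pickle.dump(g,open(n+"0.pkl","wb"))
    print(n,g[2],g[1][:,2],g[0]["vertical_fov"],g[0]["D"])
E
```

```text
{'clock': 0.0, 'qpos': [1.125, 0.261, -0.139, 1.173, 0.0, 1.571], 'dq': [-0.001, -0.001, 0.001, -0.002, -0.0, 0.0], 'joint_efforts': [0.0, -40.568, 25.392, 0.019, -0.0, 0.0], 'tool_pos': [0.226, 0.473, 0.206], 'orientation': [-0.0, 0.221, 0.975, -0.001], 'wrist_force': [0.067, -0.081, 0.249], 'wrist_torque': [0.022, -0.034, -0.026], 'width': 0.085}
scene [1.51043286 0.16944407 1.17509371] [-0.66418364 -0.0909791  -0.74201273] 46.47929045168472 [-0.09518545  0.          0.          0.          0.        ]
top [0.3783671  0.0299668  1.29669183] [ 9.10298321e-02 -9.67104099e-04 -9.95847696e-01] 55.75548033784959 [-0.03198302  0.          0.          0.          0.        ]
wrist [0.15236095 0.50732767 0.37267349] [ 0.28545545 -0.13912286 -0.94824048] 64.43742612933525 [-0.04230399  0.          0.          0.          0.        ]
```

View pics/scene0.png

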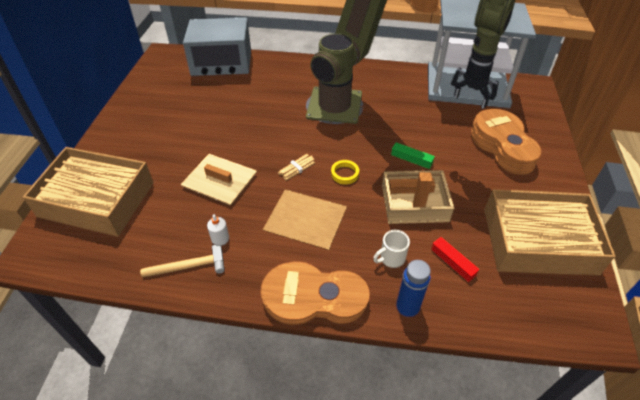

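View pics/top0.png

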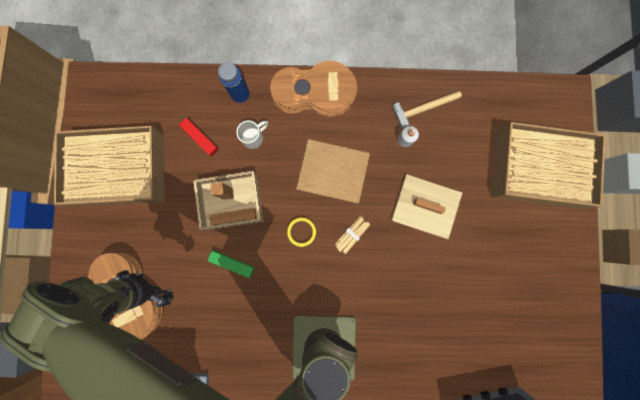

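View pics/wrist0.png

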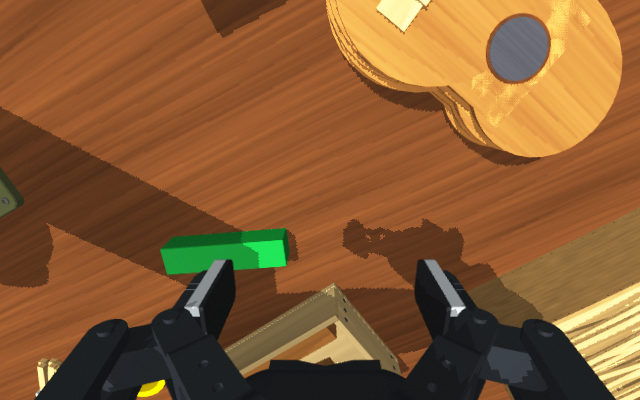

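The top view shows the box at about (228,200), the standing block at (217,188) and the low block at (232,215). The sheet is at (333,171), the lid at (427,207), the tape at (301,232), the strips at (352,235), the mug at (250,134) and the glue at (407,135). Next I measure them.

```bash
cat > m.py <<'E'
from h import *
import pickle
g=pickle.load(open("top0.pkl","rb"))
im=g[0]["pixels"]
cv2.imwrite("pics/topzoom.png",cv2.resize(im[110:270,180:480],(780,416),interpolation=cv2.INTER_CUBIC))
P=cloud(g)
z=P[...,2]
print("bench z",np.nanmedian(z[280:300,400:480]))
def rect(m,name):
    Q=P[m][:, :2]
    r=cv2.minAreaRect((Q*1000).astype(np.float32))
    print(name,len(Q),np.round(r[0],1),np.round(r[1],1),round(r[2],1),"z",np.round(np.nanpercentile(P[m][:,2],[5,50,95])*1000,1))
def roi(v0,v1,u0,u1,zlo,zhi):
    m=np.zeros(z.shape,bool);m[v0:v1,u0:u1]=True
    return m&(z>zlo)&(z<zhi)
rect(roi(165,235,185,270,.06,.076),"rim")
rect(roi(165,235,185,270,.13,.18),"blockup")
rect(roi(200,235,195,265,.036,.05),"blocklow")
rect(roi(135,205,295,375,.0015,.006),"sheet")
rect(roi(170,245,385,470,.015,.028),"lidplate")
rect(roi(190,225,405,455,.05,.07),"handle")
rect(roi(210,255,280,325,.01,.03),"tape")
rect(roi(215,255,333,372,.008,.03),"strips")
rect(roi(110,150,232,275,.06,.1),"mug")
rect(roi(110,150,390,425,.05,.13),"glue")
rect(roi(240,280,205,255,.02,.05),"green")
rect(roi(115,160,175,222,.02,.05),"red")
E
python3 m.py
```

```text
bench z 0.0017562260639728544
rim 616 [476.6 328.7] [163.7 202. ] 10.4 z [62.8 68.9 73.2]
blockup 177 [502.6 338.4] [36.5 36.6] 6.2 z [136.3 158.1 162.6]
blocklow 530 [445.3 319.1] [ 98.6 194.6] 10.3 z [40.  45.3 48.9]
sheet 2887 [598.4 -25.5] [242.3 276. ] 1.5 z [1.7 3.6 5.7]
lidplate 2537 [ 477.  -340.5] [199.2 163.9] 72.3 z [18.1 22.4 26.4]
handle 193 [ 476.6 -339.9] [97.8 21.3] 74.7 z [53.9 59.9 64.3]
tape 231 [380.8  82.2] [90.5 90.7] 1.5 z [20.2 25.5 29. ]
strips 461 [377.4 -88.7] [117.8 121.5] 6.9 z [ 8.9 16.3 21.6]
mug 210 [702.  253.9] [76.4 97.2] 7.0 z [62.8 79.2 88.8]
glue 237 [ 708.8 -267.3] [53.5 50.6] 20.1 z [ 57.8  79.1 101.5]
green 542 [268.6 315. ] [151.   37.2] 69.8 z [30.5 37.4 41.3]
red 456 [694.8 447.2] [150.6  34.2] 46.8 z [31.6 37.  40.8]
```

```bash
ls .; python3 - <<'E'
from h import *
import pickle
g=pickle.load(open("scene0.pkl","rb"))
cv2.imwrite("pics/scenezoom.png",cv2.resize(g[0]["pixels"][130:290,170:470],(780,416),interpolation=cv2.INTER_CUBIC))
E
```

```text
h.py
m.py
pics
scene0.pkl
top0.pkl
wrist0.pkl
```

View pics/topzoom.png

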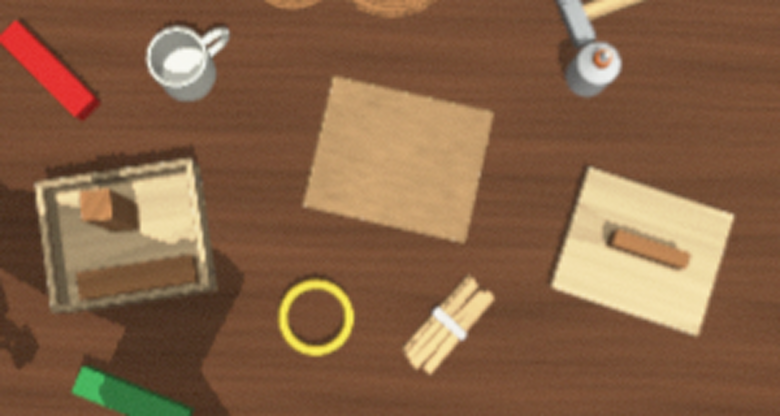

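View pics/scenezoom.png

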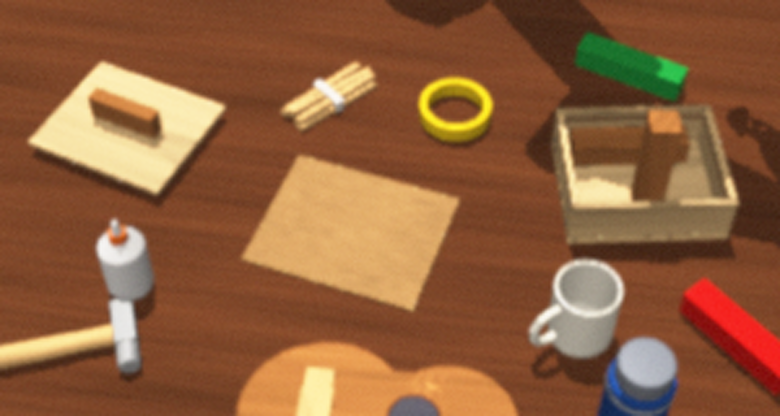

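```bash
cat > m2.py <<'E'
from h import *
import pickle
for n in("top","scene"):
    g=pickle.load(open(n+"0.pkl","rb")); P=cloud(g); z=P[...,2]; im=g[0]["pixels"]
    hsv=cv2.cvtColor(im,cv2.COLOR_BGR2HSV)
    # masks: bright non-bench; select by region in world xy and height
    def comp(name,h,zlo,zhi,cx,cy,rad,col=None):
        m=(z>zlo)&(z<zhi)&(np.hypot(P[...,0]-cx,P[...,1]-cy)<rad)
        if col is not None: m&=col
        m=m.astype(np.uint8)
        k,l,s,_=cv2.connectedComponentsWithStats(m)
        i=1+np.argmax(s[1:,4]); v,u=np.nonzero(l==i)
        W=ray(g,np.c_[u,v],h)[:,:2]*1000
        r=cv2.minAreaRect(W.astype(np.float32))
        print(n,name,s[i,4],np.round(r[0],1),np.round(r[1],1),round(r[2],1), "mean",np.round(W.mean(0),1))
    comp("blocktop",.158,.148,.17,.5026,.338,.04)
    comp("rim",.068,.058,.08,.477,.329,.15)
    V=hsv[...,2]
    comp("sheet",.003,-.008,.014,.60,-.025,.16,V>125)
    comp("lid",.021,.012,.034,.477,-.34,.15,V>120)
    comp("handle",.059,.05,.07,.477,-.34,.08)
E
python3 m2.py
```

```text
top blocktop 154 [502.2 336.9] [36.8 36.6] 3.0 mean [501.9 337.5]
top rim 636 [476.4 327.9] [163.8 203.3] 10.2 mean [477.4 332.7]
top sheet 3515 [591.2 -40.8] [271.4 190.7] 79.3 mean [593.5 -21.4]
top lid 2587 [ 476.8 -340. ] [199.4 164.4] 72.4 mean [ 476.1 -339.4]
top handle 193 [ 476.8 -338.7] [99.  22.6] 74.5 mean [ 476.4 -339.7]
scene blocktop 128 [512.5 339.8] [45.7 38.2] 6.2 mean [512.2 339.6]
scene rim 612 [484.3 328.4] [174.2 200.5] 10.4 mean [490.7 330.4]
scene sheet 4775 [584.4 -25.1] [284.2 318. ] 0.9 mean [601.8 -24.2]
scene lid 1835 [ 481.9 -338.4] [204.4 171.7] 72.9 mean [ 489.2 -335.8]
scene handle 175 [ 485.3 -337.2] [104.1  30.6] 72.8 mean [ 483.4 -336.6]
```

```bash
cat >> h.py <<'E'
def gopose(pos,yaw,p):
    """tool z = heading yaw(deg), pitched p deg below horizontal; jaw y = (-sin,cos,0)"""
    a=np.radians(yaw);p=np.radians(p)
    z=np.array([np.cos(a)*np.cos(p),np.sin(a)*np.cos(p),-np.sin(p)])
    y=np.array([-np.sin(a),np.cos(a),0]);x=np.cross(y,z)
    return np.array(pos),np.c_[x,y,z]
def delta(pos,R):
    from scipy.spatial.transform import Rotation as Ro
    o=get_obs();Rt=quatR(o["orientation"])
    print("now",np.round(np.array(o["tool_pos"])*1000,1),"q",np.round(o["qpos"],3),"F",np.round(o["wrist_force"],1),"w",round(o["width"],4),"t",round(o["clock"],2))
    print("shift tool mm",np.round(Rt.T@(pos-o["tool_pos"])*1000,1),"shift in target axes",np.round(R.T@(pos-o["tool_pos"])*1000,1))
    print("rotvec deg",np.round(np.degrees(Ro.from_matrix(Rt.T@R).as_rotvec()),2))
E
python3 - <<'E'
from h import *
import pickle
g=pickle.load(open("top0.pkl","rb"))
z=np.array([(335,78),(493,112),(465,242),(304,207)])/2.6+[180,110]-.5
W=ray(g,z,.003)[:,:2]*1000;print(np.round(W,1),W.mean(0),[np.linalg.norm(W[i]-W[(i+1)%4]) for i in range(4)])
delta(*gopose([.41,.325,.25],8,12))
E
```

```text
[[ 700.6   68.6]
 [ 659.9 -144.1]
 [ 484.4 -109.2]
 [ 525.5  104.7]] [592.59160962 -19.99029944] [np.float64(216.48774377987397), np.float64(178.85833738635804), np.float64(217.87442047144197), np.float64(178.84569664671236)]
now [226.1 473.2 206.2] q [ 1.125  0.261 -0.139  1.173  0.     1.571] F [ 0.6  0.3 -0.1] w 0.0855 t 0.15
shift tool mm [-229.8  -54.5  -43.8] shift in target axes [ -76.4 -172.3  148.8]
rotvec deg [-22.86 -75.64 -28.09]
```

Call:
move_arm:
  targets:
    - {"hand":1,"dz":-30,"az":-8}
    - {"hand":1,"dz":-30,"az":-8}
    - {"hand":1,"dz":-30,"az":-8}
    - {"hand":1,"dz":-30,"az":-8}
    - {"hand":1,"dz":0,"az":-1}

```text
validation failed for argument at $.ta...
```

Call:
move_arm:
  targets:
    - {"hand":1,"dx":-20,"ay":-8}
    - {"hand":1,"dx":-20,"ay":-8}
    - {"hand":1,"dx":-20,"ay":-8}
    - {"hand":1,"dx":-20,"ay":-8}
    - {"hand":1,"dx":-20,"ay":-8}

```text
validation failed for argument at $.ta...
```

```bash
python3 - <<'E'
from h import *
delta(*gopose([.51,.34,.28],8,12))
E
```

```text
now [226.1 473.2 206.2] q [ 1.125  0.261 -0.139  1.173  0.     1.571] F [ 0.6  0.3 -0.1] w 0.0855 t 0.15
shift tool mm [-313.6    2.1  -73.8] shift in target axes [-126.8 -171.4  241.5]
rotvec deg [-22.86 -75.64 -28.09]
```

Perhaps every field is required.

Call:
move_arm:
  targets:
    - {"hand":1,"dx":0,"dy":0,"dz":-30,"ax":0,"ay":0,"az":-8}
    - {"hand":1,"dx":0,"dy":0,"dz":-30,"ax":0,"ay":0,"az":-8}
    - {"hand":1,"dx":0,"dy":0,"dz":-30,"ax":0,"ay":0,"az":-8}
    - {"hand":1,"dx":0,"dy":0,"dz":-30,"ax":0,"ay":0,"az":-8}
    - {"hand":1,"dx":0,"dy":0,"dz":0,"ax":0,"ay":0,"az":-1}

```text
clock: 0.65
tool_pos: [0.2272, 0.4754, 0.3308]
orientation: [0.002, -0.066, 0.998, 0.003]
wrist_force: [0.4, 0.3, -0.3]
width: 0.0856
```

Call:
move_arm:
  targets:
    - {"hand":1,"dx":-25,"dy":-20,"dz":0,"ax":0,"ay":-8,"az":0}
    - {"hand":1,"dx":-25,"dy":-20,"dz":0,"ax":0,"ay":-8,"az":0}
    - {"hand":1,"dx":-25,"dy":-20,"dz":0,"ax":0,"ay":-8,"az":0}
    - {"hand":1,"dx":-25,"dy":-20,"dz":10,"ax":0,"ay":-8,"az":0}
    - {"hand":1,"dx":-20,"dy":-20,"dz":10,"ax":0,"ay":-8,"az":0}

```text
clock: 1.15
tool_pos: [0.3621, 0.3897, 0.3406]
orientation: [0.344, -0.06, 0.937, 0.023]
wrist_force: [0.3, 1.0, -0.2]
width: 0.0851
```

```bash
python3 - <<'E'
from h import *
delta(*gopose([.51,.34,.28],8,12))
E
```

```text
now [362.1 389.7 340.6] q [ 1.199 -0.076 -0.408  0.851 -0.603  0.948] F [ 0.3  1.  -0.2] w 0.0851 t 1.15
shift tool mm [-67.8 -68.4 136.9] shift in target axes [ 30.2 -69.8 149.1]
rotvec deg [ -0.49 -37.67  -0.37]
```

Call:
move_arm:
  targets:
    - {"hand":1,"dx":-10,"dy":-14,"dz":28,"ax":0,"ay":-7.5,"az":0}
    - {"hand":1,"dx":-6,"dy":-14,"dz":29,"ax":0,"ay":-7.5,"az":0}
    - {"hand":1,"dx":-2,"dy":-14,"dz":30,"ax":0,"ay":-7.5,"az":0}
    - {"hand":1,"dx":0,"dy":-14,"dz":30,"ax":0,"ay":-7.5,"az":0}
    - {"hand":1,"dx":2,"dy":-14,"dz":30,"ax":0,"ay":-7.5,"az":0}

```text
clock: 1.65
tool_pos: [0.4564, 0.3658, 0.2796]
orientation: [0.536, -0.059, 0.841, 0.039]
wrist_force: [0.0, 1.4, -0.4]
width: 0.0853
```

```bash
python3 - <<'E'
from h import *
delta(*gopose([.514,.339,.14],8,12))
g=grab("wrist");cv2.imwrite("pics/w1.png",g[0]["pixels"])
g=grab("scene");cv2.imwrite("pics/s1.png",g[0]["pixels"][0:300,150:600])
E
```

```text
now [456.4 365.8 279.6] q [ 1.142 -0.016 -0.977 -0.251 -0.868  0.584] F [ 0.   1.4 -0.4] w 0.0853 t 1.65
shift tool mm [104.1 -35.1 107.1] shift in target axes [125.5 -34.6  81.2]
rotvec deg [  0.16 -12.92  -0.14]
```

View pics/w1.png

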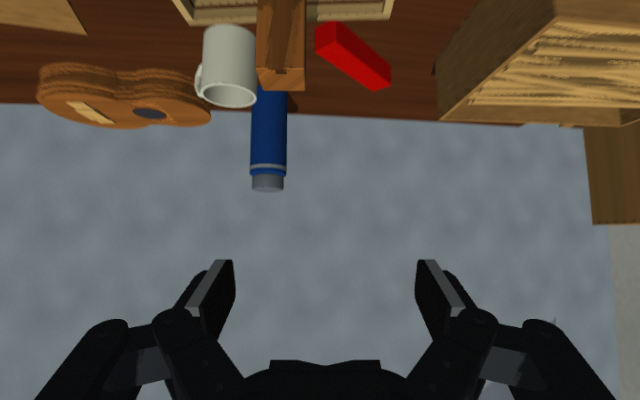

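View pics/s1.png

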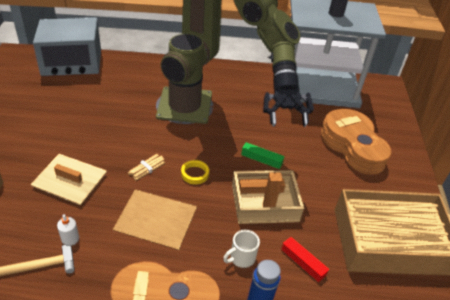

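```bash
python3 - <<'E'
from h import *
delta(*gopose([.513,.339,.25],8,25))
delta(*gopose([.513,.339,.128],8,25))
E
```

```text
now [455.5 363.8 275.3] q [ 1.142 -0.013 -0.979 -0.246 -0.867  0.587] F [-0.1 -0.7 -0.9] w 0.0853 t 1.75
shift tool mm [  0.1 -32.5  59.2] shift in target axes [  0.3 -32.6  59.1]
rotvec deg [-0.03 -0.27  0.14]
now [455.5 363.8 275.3] q [ 1.142 -0.013 -0.979 -0.246 -0.867  0.587] F [-0.1 -0.7 -0.9] w 0.0853 t 1.75
shift tool mm [110.5 -32.2 111.2] shift in target axes [110.9 -32.6 110.7]
rotvec deg [-0.03 -0.27  0.14]
```

Call:
move_arm:
  targets:
    - {"hand":1,"dx":0,"dy":-11,"dz":20,"ax":0,"ay":0,"az":0}
    - {"hand":1,"dx":0,"dy":-11,"dz":20,"ax":0,"ay":0,"az":0}
    - {"hand":1,"dx":0,"dy":-11,"dz":19,"ax":0,"ay":0,"az":0}
    - {"hand":1,"dx":0,"dy":0,"dz":0,"ax":0,"ay":0,"az":0}

```text
clock: 2.15
tool_pos: [0.5152, 0.3412, 0.255]
orientation: [0.535, -0.057, 0.842, 0.038]
wrist_force: [-0.1, 0.0, -0.7]
width: 0.0851
```

```bash
python3 - <<'E'
from h import *
delta(*gopose([.513,.339,.128],8,25))
g=grab("wrist");cv2.imwrite("pics/w2.png",g[0]["pixels"])
g=grab("top");cv2.imwrite("pics/t2.png",cv2.resize(g[0]["pixels"][130:290,150:350],(800,600)))
E
```

```text
now [515.2 341.2 255. ] q [ 0.965  0.054 -1.036 -0.484 -0.728  0.435] F [-0.1  0.  -0.7] w 0.0851 t 2.15
shift tool mm [116.   -2.3  51.7] shift in target axes [116.1  -1.9  51.4]
rotvec deg [-0.   -0.16 -0.19]
```

View pics/w2.png

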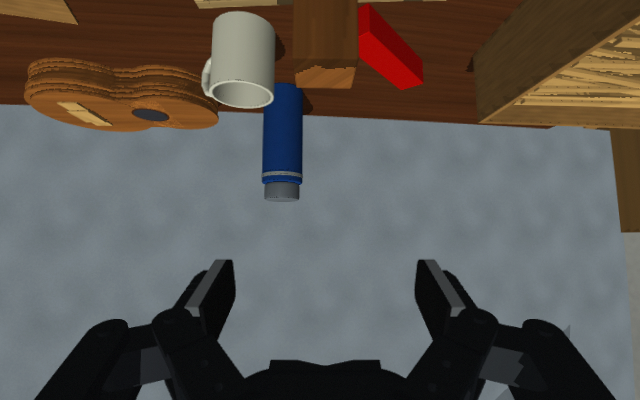

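View pics/t2.png

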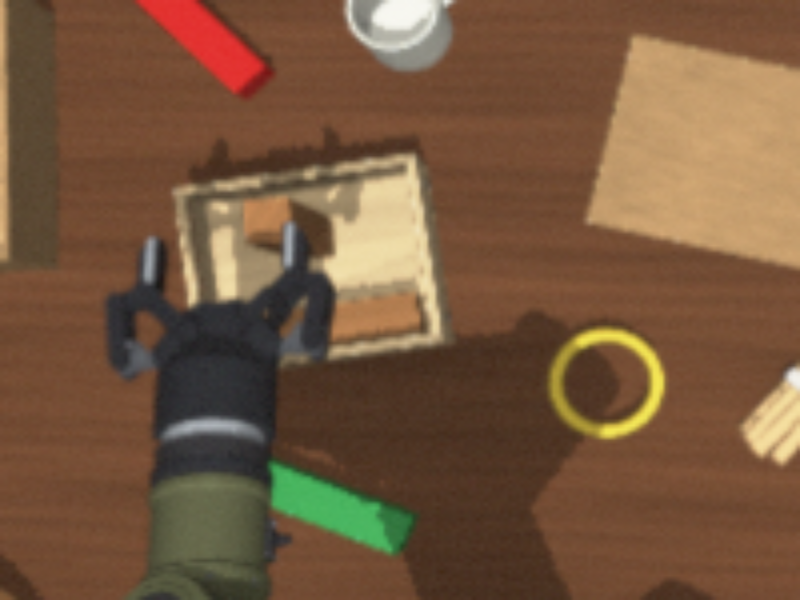

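Call:
move_arm:
  targets:
    - {"hand":1,"dx":23,"dy":0,"dz":10,"ax":0,"ay":0,"az":0}
    - {"hand":1,"dx":23,"dy":0,"dz":10,"ax":0,"ay":0,"az":0}
    - {"hand":1,"dx":23,"dy":0,"dz":10,"ax":0,"ay":0,"az":0}
    - {"hand":1,"dx":23,"dy":0,"dz":10,"ax":0,"ay":0,"az":0}
    - {"hand":1,"dx":22,"dy":0,"dz":10,"ax":0,"ay":0,"az":0}

```text
clock: 2.75
tool_pos: [0.5111, 0.3446, 0.1316]
orientation: [0.536, -0.059, 0.841, 0.041]
wrist_force: [0.4, 0.6, -0.2]
width: 0.0853
```

Call:
move_arm:
  targets:
    - {"hand":1,"dx":0,"dy":0,"dz":0,"ax":0,"ay":0,"az":0}

```text
clock: 2.85
tool_pos: [0.5101, 0.343, 0.1274]
orientation: [0.534, -0.061, 0.843, 0.038]
wrist_force: [-0.0, 0.3, 0.5]
width: 0.0853
```

```bash
python3 - <<'E'
from h import *
delta(*gopose([.513,.339,.128],8,25))
g=grab("wrist");cv2.imwrite("pics/w3.png",g[0]["pixels"])
g=grab("top");cv2.imwrite("pics/t3.png",cv2.resize(g[0]["pixels"][130:290,150:350],(800,600)))
E
```

```text
now [510.1 343.  127.4] q [ 0.977  0.428 -1.231 -1.045 -0.734  0.44 ] F [-0.   0.3  0.5] w 0.0853 t 2.85
shift tool mm [-1.5 -4.3  1.8] shift in target axes [-1.5 -4.3  1.8]
rotvec deg [ 0.15 -0.32  0.14]
```

View pics/w3.png

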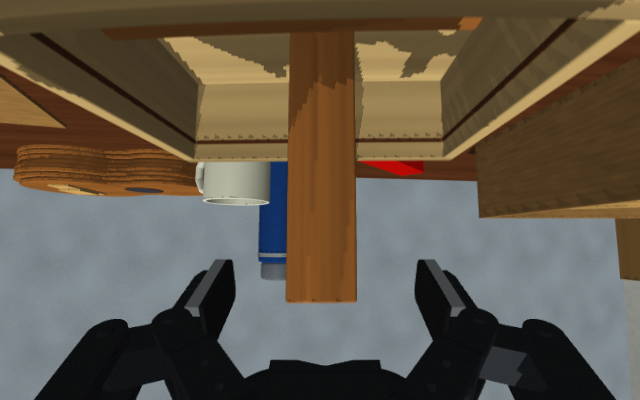

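View pics/t3.png

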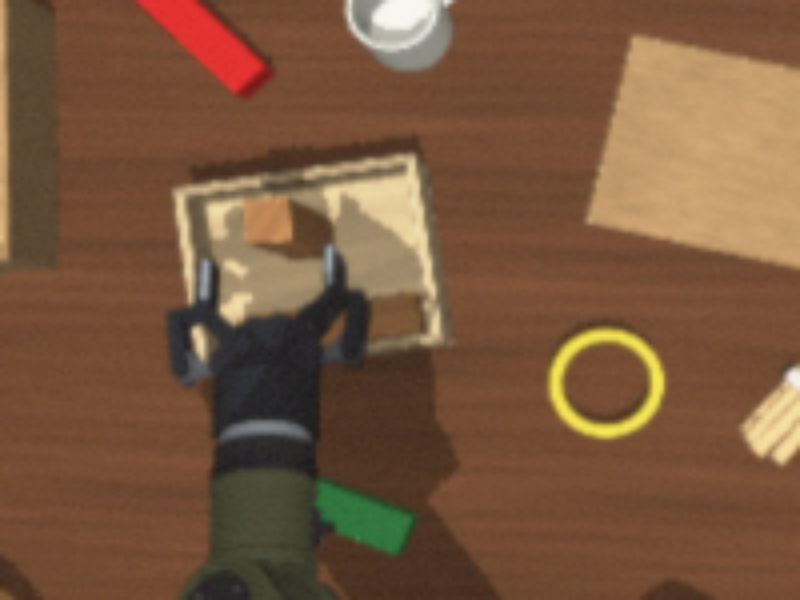

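```bash
python3 - <<'E'
from h import *
g=grab("top");P=cloud(g)
for zx,zy in[(268,210),(206,265),(332,250),(268,240)]:
    u=150+zx/4;v=130+zy/3.75
    print(zx,zy,np.round(P[int(v)-1:int(v)+2,int(u)-1:int(u)+2].reshape(-1,3)[[1,3,4,5,7]]*1000))
g=grab("wrist");P=cloud(g)
for u,v in[(322,250),(322,200),(322,290),(300,290),(345,290),(225,280),(425,280)]:print(u,v,np.round(P[v,u]*1000))
o=get_obs();Rt=quatR(o["orientation"])
print(np.round((P[150:295:20,322]-o["tool_pos"])@Rt*1000))
print(np.round((P[265:330:10,228]-o["tool_pos"])@Rt*1000))
E
```

```text
268 210 [[514. 337. 160.]
 [511. 340. 160.]
 [511. 336. 163.]
 [511. 334. 158.]
 [508. 337. 157.]]
206 265 [[470. 383. 161.]
 [467. 385. 163.]
 [467. 383. 162.]
 [467. 380. 161.]
 [464. 381. 165.]]
332 250 [[499. 320.  12.]
 [481. 289. 163.]
 [483. 289. 151.]
 [495. 317.  11.]
 [480. 289. 151.]]
268 240 [[490. 337. 156.]
 [486. 338. 161.]
 [487. 336. 160.]
 [487. 333. 158.]
 [485. 338. 150.]]
322 250 [487. 338. 137.]
322 200 [488. 338. 111.]
322 290 [487. 338. 156.]
300 290 [488. 327. 156.]
345 290 [486. 349. 156.]
225 280 [469. 294. 148.]
425 280 [456. 377. 148.]
[[ 55.  -3.  -3.]
 [ 45.  -3.  -6.]
 [ 36.  -3. -12.]
 [ 26.  -3. -15.]
 [ 17.  -3. -21.]
 [  8.  -3. -24.]
 [ -1.  -3. -28.]
 [-10.  -3. -32.]]
[[  11.  -44.  -45.]
 [   7.  -44.  -46.]
 [   2.  -44.  -47.]
 [  -2.  -44.  -48.]
 [  -5.  -44.  -51.]
 [-898. -452. 1053.]
 [-939. -451. 1034.]]
```

```bash
python3 - <<'E'
from h import *
g=grab("wrist");P=cloud(g)
o=get_obs();Rt=quatR(o["orientation"])
T=(P-o["tool_pos"])@Rt*1000
for u in (220,226,230,233):
    print(u,[(v,*np.round(T[v,u]).astype(int)) for v in range(252,300,4) if abs(T[v,u,0])<200])
g=grab("top");P=cloud(g);T=(P-o["tool_pos"])@Rt*1000
m=(abs(T[...,0])<40)&(abs(T[...,1])<62)&(abs(T[...,1])>34)&(T[...,2]<20)&(T[...,2]>-90)
print(np.round(T[m][np.argsort(-T[m][:,2])][:15]))
E
```

```text
220 [(260, np.int64(12), np.int64(-48), np.int64(-42)), (264, np.int64(12), np.int64(-47), np.int64(-46)), (268, np.int64(11), np.int64(-46), np.int64(-49)), (272, np.int64(12), np.int64(-44), np.int64(-53)), (276, np.int64(11), np.int64(-44), np.int64(-55)), (280, np.int64(10), np.int64(-44), np.int64(-56)), (284, np.int64(8), np.int64(-44), np.int64(-55)), (288, np.int64(7), np.int64(-44), np.int64(-57)), (292, np.int64(6), np.int64(-44), np.int64(-58))]
226 [(260, np.int64(12), np.int64(-45), np.int64(-43)), (264, np.int64(12), np.int64(-44), np.int64(-46)), (268, np.int64(11), np.int64(-44), np.int64(-47)), (276, np.int64(8), np.int64(-43), np.int64(-50)), (280, np.int64(6), np.int64(-44), np.int64(-49)), (284, np.int64(5), np.int64(-44), np.int64(-50)), (288, np.int64(2), np.int64(-44), np.int64(-50)), (292, np.int64(1), np.int64(-44), np.int64(-51)), (296, np.int64(-1), np.int64(-44), np.int64(-50))]
230 [(260, np.int64(12), np.int64(-44), np.int64(-42)), (264, np.int64(10), np.int64(-44), np.int64(-42)), (268, np.int64(8), np.int64(-44), np.int64(-43)), (272, np.int64(7), np.i
[... 308 characters left out ...]
-44), np.int64(-47))]
233 [(264, np.int64(7), np.int64(-44), np.int64(-37)), (268, np.int64(6), np.int64(-44), np.int64(-39)), (272, np.int64(4), np.int64(-44), np.int64(-39)), (276, np.int64(2), np.int64(-44), np.int64(-39)), (280, np.int64(0), np.int64(-44), np.int64(-40)), (284, np.int64(-1), np.int64(-43), np.int64(-42)), (288, np.int64(-3), np.int64(-44), np.int64(-42)), (296, np.int64(-6), np.int64(-43), np.int64(-43))]
[[  3.  43. -41.]
 [ -9. -49. -42.]
 [  7.  44. -42.]
 [ -9.  48. -43.]
 [ -8.  45. -43.]
 [ -8.  42. -43.]
 [ -9. -43. -45.]
 [ -8. -49. -45.]
 [  7.  44. -45.]
 [ -9.  48. -47.]
 [ -5. -51. -47.]
 [ -3.  44. -47.]
 [-12. -47. -47.]
 [ -9.  42. -48.]
 [ -8. -55. -49.]]
```

Call:
move_arm:
  targets:
    - {"hand":1,"dx":0,"dy":-3,"dz":13,"ax":0,"ay":0,"az":0}
    - {"hand":1,"dx":0,"dy":0,"dz":13,"ax":0,"ay":0,"az":0}
    - {"hand":1,"dx":0,"dy":0,"dz":0,"ax":0,"ay":0,"az":0}

```text
clock: 3.45
tool_pos: [0.5367, 0.3434, 0.1215]
orientation: [0.537, -0.057, 0.841, 0.04]
wrist_force: [0.2, -0.5, -0.4]
width: 0.0855
```

```bash
cat > wr.py <<'E'
import sys
from h import *
o=get_obs();g=grab("wrist");P=cloud(g);cv2.imwrite("pics/%s.png"%sys.argv[1],g[0]["pixels"])
Rt=quatR(o["orientation"]);T=(P-o["tool_pos"])@Rt*1000
np.save("T.npy",T)
print("now",np.round(np.array(o["tool_pos"])*1000,1),"F",np.round(o["wrist_force"],1),"w",round(o["width"],4),"t",round(o["clock"],2),np.round(o["qpos"],2))
E
python3 wr.py w4; python3 - <<'E'
import numpy as np
T=np.load("T.npy")
print(np.round(T[200:330:15,322]))
E
```

```text
now [536.7 343.4 121.5] F [ 0.2 -0.5 -0.4] w 0.0855 t 3.45 [ 0.92  0.47 -1.21 -1.11 -0.69  0.4 ]
[[ 38.  -2. -36.]
 [ 32.  -2. -40.]
 [ 27.  -2. -44.]
 [ 20.  -2. -44.]
 [ 15.  -2. -48.]
 [  9.  -2. -51.]
 [  3.  -2. -53.]
 [ -3.  -2. -55.]
 [ -7.  -2. -59.]]
```

View pics/w4.png

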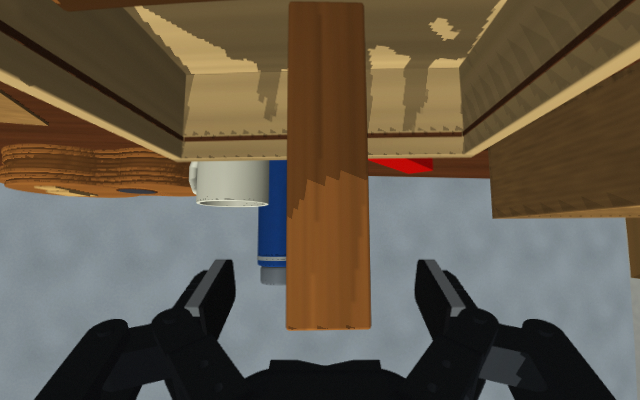

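Call:
move_arm:
  targets:
    - {"hand":-1,"dx":0,"dy":0,"dz":0,"ax":0,"ay":0,"az":0}
    - {"hand":-1,"dx":0,"dy":0,"dz":0,"ax":0,"ay":0,"az":0}
    - {"hand":-1,"dx":0,"dy":0,"dz":0,"ax":0,"ay":0,"az":0}
    - {"hand":-1,"dx":0,"dy":0,"dz":0,"ax":0,"ay":0,"az":0}
    - {"hand":-1,"dx":0,"dy":0,"dz":0,"ax":0,"ay":0,"az":0}
  squeeze: 50

```text
clock: 4.0
tool_pos: [0.5351, 0.3432, 0.1208]
orientation: [0.536, -0.059, 0.841, 0.04]
wrist_force: [0.8, -0.0, 2.2]
width: 0.0357
```

```bash
python3 wr.py w5; python3 - <<'E'
import numpy as np
T=np.load("T.npy")
m=(abs(T[...,0])<14)&(abs(T[...,1])<45)&(abs(T[...,1])>15)&(T[...,2]<20)&(T[...,2]>-90)
print(np.round(T[m][np.argsort(-T[m][:,2])][:200:10]))
E
```

```text
now [535.1 343.2 120.8] F [ 0.8 -0.   2.2] w 0.0357 t 4.0 [ 0.92  0.47 -1.22 -1.11 -0.69  0.4 ]
[[ 11.  21. -28.]
 [ 12.  20. -30.]
 [ 11. -26. -31.]
 [ 12. -22. -31.]
 [ 11.  21. -31.]
 [ 12. -24. -32.]
 [ 11. -24. -32.]
 [  8.  25. -33.]
 [  8.  26. -33.]
 [  7.  27. -33.]
 [ 11. -23. -33.]
 [ 11. -21. -34.]
 [  7. -31. -34.]
 [  8.  28. -34.]
 [ 11.  22. -34.]
 [  7.  27. -35.]
 [  7. -30. -35.]
 [  8. -30. -35.]
 [  8.  29. -35.]
 [ 11. -24. -35.]]
```

View pics/w5.png

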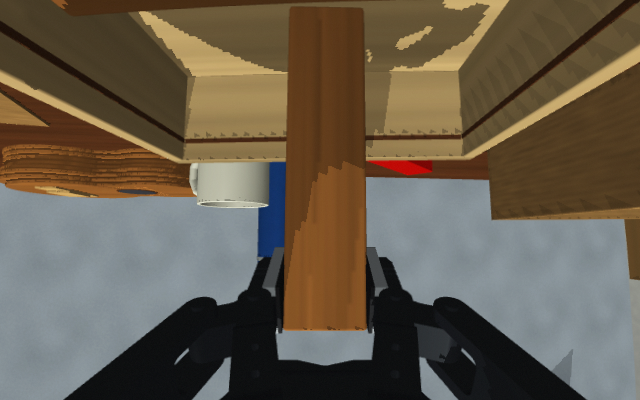

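Call:
move_arm:
  targets:
    - {"hand":-1,"dx":-18,"dy":0,"dz":-8,"ax":0,"ay":0,"az":0}
    - {"hand":-1,"dx":-27,"dy":0,"dz":-13,"ax":0,"ay":0,"az":0}
    - {"hand":-1,"dx":-27,"dy":0,"dz":-13,"ax":0,"ay":0,"az":0}
    - {"hand":-1,"dx":-27,"dy":0,"dz":-13,"ax":0,"ay":0,"az":0}
    - {"hand":-1,"dx":-27,"dy":0,"dz":-13,"ax":0,"ay":0,"az":0}
  squeeze: 80

```text
clock: 4.55
tool_pos: [0.5333, 0.3415, 0.2603]
orientation: [0.535, -0.059, 0.842, 0.039]
wrist_force: [1.0, 0.8, -2.2]
width: 0.0348
```

Call:
move_arm:
  targets:
    - {"hand":-1,"dx":-18,"dy":0,"dz":-8,"ax":0,"ay":0,"az":0}
    - {"hand":-1,"dx":0,"dy":0,"dz":0,"ax":0,"ay":0,"az":0}

```text
clock: 4.75
tool_pos: [0.5353, 0.3433, 0.2841]
orientation: [0.538, -0.057, 0.84, 0.042]
wrist_force: [0.5, 0.2, -0.4]
width: 0.0348
```

```bash
python3 wr.py w6; python3 - <<'E'
from h import *
g=grab("scene");cv2.imwrite("pics/s6.png",cv2.resize(g[0]["pixels"][0:260,200:560],(792,572)))
E
```

```text
now [535.3 343.3 284.1] F [ 0.5  0.2 -0.4] w 0.0348 t 4.75 [ 0.92  0.02 -0.98 -0.42 -0.69  0.4 ]
```

View pics/s6.png

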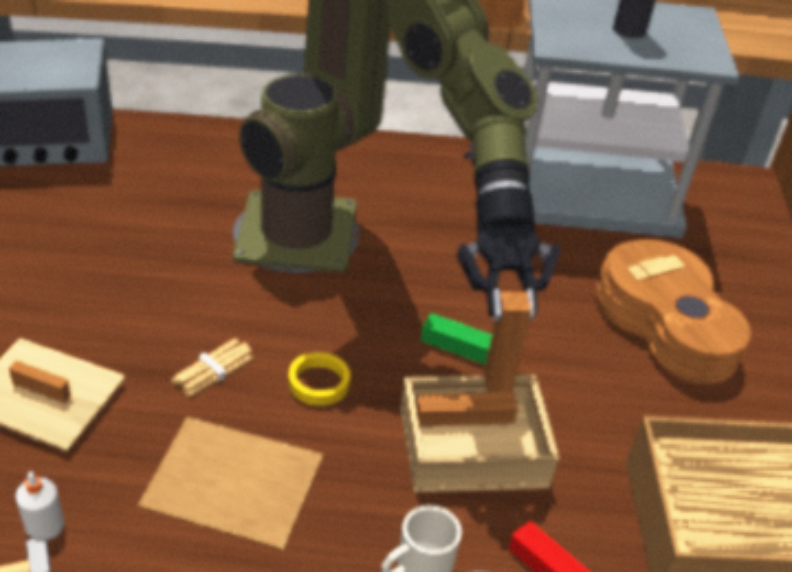

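View pics/w6.png

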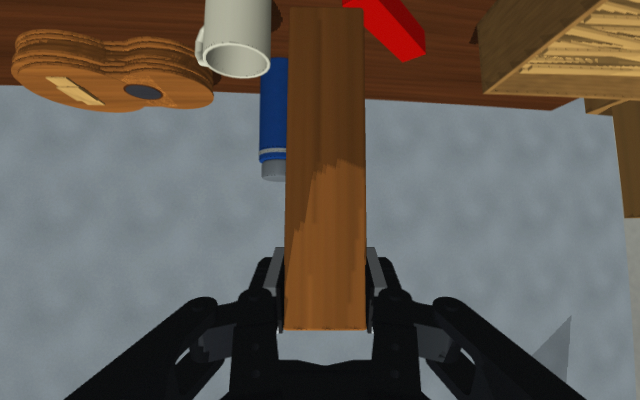

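Call:
move_arm:
  targets:
    - {"hand":-1,"dx":0,"dy":-30,"dz":0,"ax":5.4,"ay":0,"az":2.5}
    - {"hand":-1,"dx":0,"dy":-40,"dz":0,"ax":5.4,"ay":0,"az":2.5}
    - {"hand":-1,"dx":0,"dy":-40,"dz":0,"ax":5.4,"ay":0,"az":2.5}
    - {"hand":-1,"dx":0,"dy":-40,"dz":0,"ax":0,"ay":8,"az":0}
    - {"hand":-1,"dx":0,"dy":-40,"dz":0,"ax":0,"ay":8,"az":0}

```text
clock: 5.35
tool_pos: [0.5224, 0.1576, 0.273]
orientation: [0.413, 0.074, 0.907, -0.036]
wrist_force: [3.4, 0.4, -2.1]
width: 0.0345
```

Call:
move_arm:
  targets:
    - {"hand":-1,"dx":0,"dy":-40,"dz":0,"ax":0,"ay":8,"az":0}
    - {"hand":-1,"dx":0,"dy":-40,"dz":0,"ax":0,"ay":8,"az":0}
    - {"hand":-1,"dx":0,"dy":-40,"dz":0,"ax":0,"ay":8,"az":0}
    - {"hand":-1,"dx":0,"dy":-20,"dz":0,"ax":0,"ay":8,"az":0}
    - {"hand":-1,"dx":0,"dy":0,"dz":0,"ax":0,"ay":8,"az":0}

```text
clock: 5.85
tool_pos: [0.5007, 0.0167, 0.2776]
orientation: [0.081, 0.087, 0.993, -0.006]
wrist_force: [0.5, 1.0, -1.3]
width: 0.0348
```

```bash
python3 - <<'E'
from h import *
delta(*gopose([.630,-.027,.15],-10,115))
g=grab("scene");cv2.imwrite("pics/s7.png",cv2.resize(g[0]["pixels"][0:260,200:560],(792,572)))
E
```

```text
now [500.7  16.7 277.6] q [ 0.058  0.069 -0.206  1.136 -0.036  0.231] F [ 0.5  1.  -1.3] w 0.0348 t 5.85
shift tool mm [-112.5  -20.6  147.8] shift in target axes [-176.2  -20.6   58.6]
rotvec deg [ 8.000e-02  3.434e+01 -3.000e-02]
```

View pics/s7.png

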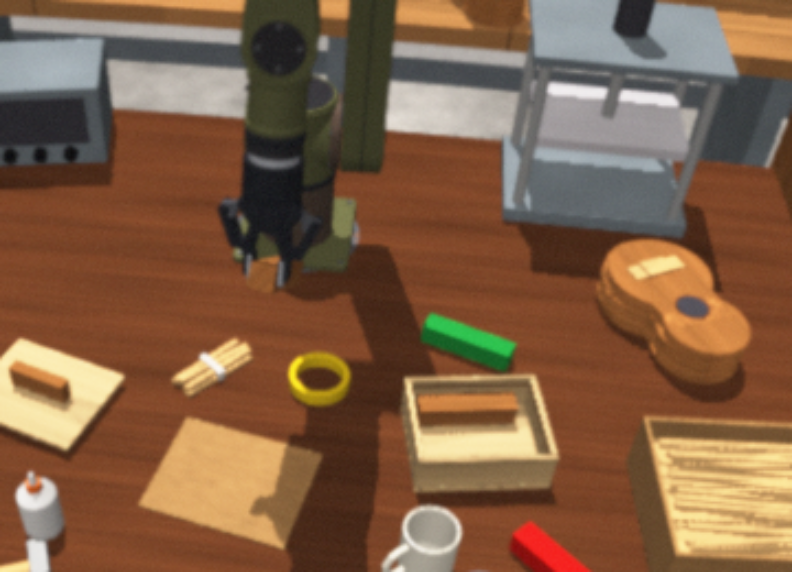

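Call:
move_arm:
  targets:
    - {"hand":-1,"dx":-27,"dy":-4,"dz":10,"ax":0,"ay":6.8,"az":0}
    - {"hand":-1,"dx":-27,"dy":-4,"dz":10,"ax":0,"ay":6.9,"az":0}
    - {"hand":-1,"dx":-28,"dy":-4,"dz":10,"ax":0,"ay":6.8,"az":0}
    - {"hand":-1,"dx":-28,"dy":-4,"dz":10,"ax":0,"ay":6.9,"az":0}
    - {"hand":-1,"dx":-30,"dy":-4,"dz":10,"ax":0,"ay":6.8,"az":0}

```text
clock: 6.4
tool_pos: [0.6263, -0.0203, 0.2214]
orientation: [-0.195, 0.083, 0.977, 0.017]
wrist_force: [2.5, 1.2, 0.1]
width: 0.0348
```

```bash
python3 - <<'E'
from h import *
delta(*gopose([.630,-.027,.05],-10,115))
g=grab("top");P=cloud(g);cv2.imwrite("pics/t8.png",cv2.resize(g[0]["pixels"][110:270,230:430],(750,600)))
E
python3 wr.py w8
```

```text
now [626.3 -20.3 221.4] q [-0.057  0.825  0.793  1.931  0.044  0.104] F [2.5 1.2 0.1] w 0.0348 t 6.4
shift tool mm [-70.2  -6.1 156.5] shift in target axes [-76.8  -6.  153.3]
rotvec deg [-0.08  2.43  0.27]
now [631.4 -21.7 206.2] F [  7.9  -0.7 -21.2] w 0.0344 t 6.45 [-0.06  0.86  0.81  1.93  0.04  0.1 ]
```

View pics/t8.png

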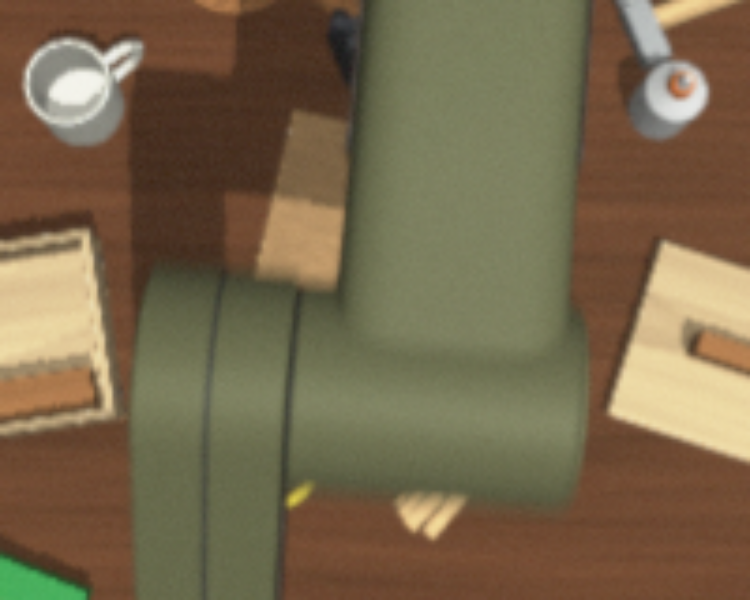

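View pics/w8.png

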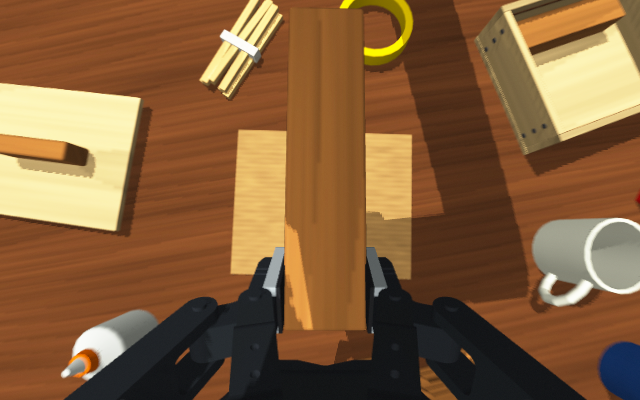

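Call:
move_arm:
  targets:
    - {"hand":-1,"dx":0,"dy":0,"dz":0,"ax":0,"ay":0,"az":0}

```text
clock: 6.6
tool_pos: [0.6253, -0.0197, 0.2174]
orientation: [-0.198, 0.083, 0.977, 0.017]
wrist_force: [0.3, -0.3, -0.4]
width: 0.035
```

```bash
python3 - <<'E'
from h import *
delta(*gopose([.630,-.027,.03],-10,115))
E
python3 wr.py w9; python3 - <<'E'
from h import *
T=np.load("T.npy");P=cloud(grab("wrist"));print(np.round(T[20:330:40,325]));print(np.round(P[20:330:40,325]*1000))
E
```

```text
now [625.3 -19.7 217.4] q [-0.056  0.827  0.785  1.926  0.044  0.105] F [ 0.3 -0.3 -0.4] w 0.035 t 6.6
shift tool mm [-78.2  -6.4 170.4] shift in target axes [-84.5  -6.4 167.4]
rotvec deg [-0.12  2.13  0.25]
now [625.3 -19.7 217.4] F [ 0.3 -0.3 -0.4] w 0.035 t 6.6 [-0.06  0.83  0.78  1.93  0.04  0.11]
[[115.  -1.   2.]
 [ 96.  -1.  -7.]
 [ 78.  -1. -16.]
 [ 61.  -1. -24.]
 [ 44.  -1. -29.]
 [ 29.  -1. -38.]
 [ 13.  -1. -45.]
 [ -3.  -1. -52.]]
[[519.  -3. 265.]
 [539.  -6. 266.]
 [559.  -9. 267.]
 [577. -13. 268.]
 [595. -16. 268.]
 [613. -19. 270.]
 [630. -22. 270.]
 [646. -24. 271.]]
```

Call:
move_arm:
  targets:
    - {"hand":-1,"dx":-16,"dy":-2,"dz":33,"ax":0,"ay":2,"az":0}
    - {"hand":-1,"dx":-16,"dy":-2,"dz":33,"ax":0,"ay":0,"az":0}
    - {"hand":-1,"dx":-16,"dy":-2,"dz":33,"ax":0,"ay":0,"az":0}
    - {"hand":-1,"dx":-16,"dy":0,"dz":33,"ax":0,"ay":0,"az":0}
    - {"hand":-1,"dx":-16,"dy":0,"dz":33,"ax":0,"ay":0,"az":0}

```text
clock: 7.2
tool_pos: [0.6305, -0.026, 0.0488]
orientation: [-0.204, 0.082, 0.975, 0.018]
wrist_force: [1.1, -0.2, -1.8]
width: 0.0341
```

Call:
move_arm:
  targets:
    - {"hand":-1,"dx":0,"dy":0,"dz":0,"ax":0,"ay":0,"az":0}

```text
clock: 7.3
tool_pos: [0.6272, -0.0258, 0.0446]
orientation: [-0.209, 0.082, 0.974, 0.018]
wrist_force: [-0.0, -0.7, -1.0]
width: 0.0346
```

```bash
python3 - <<'E'
from h import *
delta(*gopose([.630,-.027,-.011],-10,115))
E
python3 wr.py w10; python3 - <<'E'
from h import *
T=np.load("T.npy");P=cloud(grab("wrist"));print(np.round(P[20:330:40,325]*1000))
g=grab("scene");cv2.imwrite("pics/s10.png",cv2.resize(g[0]["pixels"][50:310,150:510],(792,572)))
E
```

```text
now [627.2 -25.8  44.6] q [-0.065  0.892  0.465  1.565  0.044  0.094] F [-0.  -0.7 -1. ] w 0.0346 t 7.3
shift tool mm [-25.6  -0.8  49.5] shift in target axes [-26.2  -0.7  49.1]
rotvec deg [-0.07  0.74  0.32]
now [627.2 -25.8  44.6] F [-0.  -0.7 -1. ] w 0.0346 t 7.3 [-0.07  0.89  0.47  1.56  0.04  0.09]
[[524.  -9.  92.]
 [544. -13.  92.]
 [564. -16.  92.]
 [582. -19.  93.]
 [600. -22.  92.]
 [618. -25.  94.]
 [635. -28.  92.]
 [652. -31.  93.]]
```

View pics/s10.png

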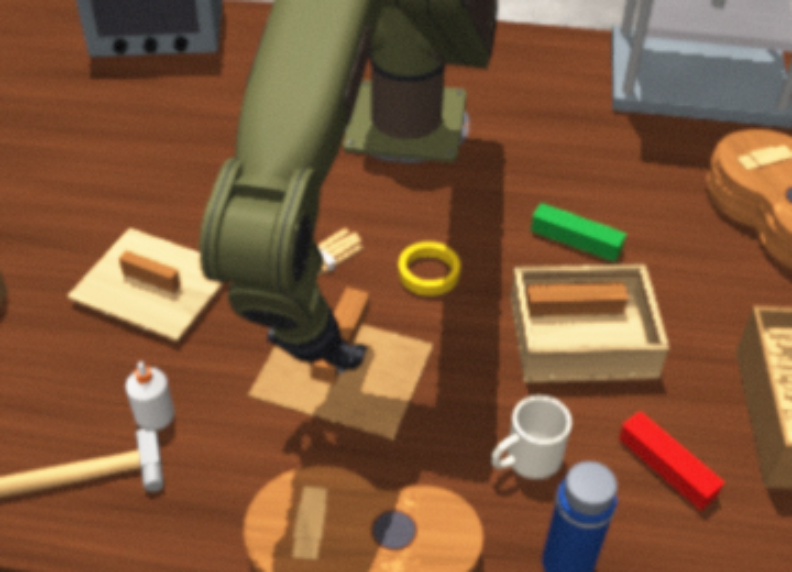

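Call:
move_arm:
  targets:
    - {"hand":-1,"dx":-8,"dy":0,"dz":17,"ax":0,"ay":0,"az":0}
    - {"hand":-1,"dx":-8,"dy":0,"dz":17,"ax":0,"ay":0,"az":0}
    - {"hand":-1,"dx":-3,"dy":0,"dz":7,"ax":0,"ay":0,"az":0}
    - {"hand":-1,"dx":-2,"dy":0,"dz":4,"ax":0,"ay":0,"az":0}
    - {"hand":-1,"dx":0,"dy":0,"dz":0,"ax":0,"ay":0,"az":0}

```text
clock: 7.95
tool_pos: [0.6316, -0.0265, -0.005]
orientation: [-0.208, 0.083, 0.974, 0.019]
wrist_force: [-0.1, 0.5, -0.7]
width: 0.0347
```

```bash
python3 - <<'E'
from h import *
delta(*gopose([.630,-.027,-.011],-10,115))
E
python3 wr.py w11; python3 - <<'E'
from h import *
T=np.load("T.npy");P=cloud(grab("wrist"));print(np.round(P[20:330:40,325]*1000))
E
```

```text
now [631.6 -26.5  -5. ] q [-0.066  0.932  0.419  1.477  0.044  0.094] F [-0.1  0.5 -0.7] w 0.0347 t 7.95
shift tool mm [-1.1 -0.8  6.1] shift in target axes [-1.2 -0.8  6.1]
rotvec deg [-0.03  0.89  0.3 ]
now [631.6 -26.5  -5. ] F [-0.1  0.5 -0.7] w 0.0347 t 7.95 [-0.07  0.93  0.42  1.48  0.04  0.09]
[[528. -10.  41.]
 [548. -13.  41.]
 [567. -17.  41.]
 [586. -20.  42.]
 [604. -23.  41.]
 [621. -26.  41.]
 [638. -29.  42.]
 [655. -32.  42.]]
```

Call:
move_arm:
  targets:
    - {"hand":-1,"dx":-1,"dy":0,"dz":2,"ax":0,"ay":0,"az":0}
    - {"hand":-1,"dx":0,"dy":0,"dz":0,"ax":0,"ay":0,"az":0}

```text
clock: 8.25
tool_pos: [0.6319, -0.0265, -0.0074]
orientation: [-0.208, 0.083, 0.974, 0.019]
wrist_force: [1.6, -1.0, 4.8]
width: 0.0351
```

Call:
move_arm:
  targets:
    - {"hand":0.2,"dx":0,"dy":0,"dz":0,"ax":0,"ay":0,"az":0}
    - {"hand":0.4,"dx":0,"dy":0,"dz":0,"ax":0,"ay":0,"az":0}
    - {"hand":0.6,"dx":0,"dy":0,"dz":0,"ax":0,"ay":0,"az":0}
    - {"hand":0.6,"dx":0,"dy":0,"dz":0,"ax":0,"ay":0,"az":0}

```text
clock: 8.65
tool_pos: [0.6309, -0.0265, -0.0088]
orientation: [-0.209, 0.083, 0.974, 0.019]
wrist_force: [0.3, 0.5, 0.8]
width: 0.0684
```

```bash
python3 wr.py w12; python3 - <<'E'
from h import *
P=cloud(grab("wrist"));print(np.round(P[20:330:40,325]*1000))
E
```

```text
now [630.9 -26.5  -8.8] F [0.3 0.5 0.8] w 0.0684 t 8.65 [-0.07  0.94  0.42  1.47  0.04  0.09]
[[528. -10.  38.]
 [548. -14.  38.]
 [567. -17.  38.]
 [585. -20.  38.]
 [603. -23.  38.]
 [621. -26.  39.]
 [637. -29.  38.]
 [654. -32.  39.]]
```

View pics/w12.png

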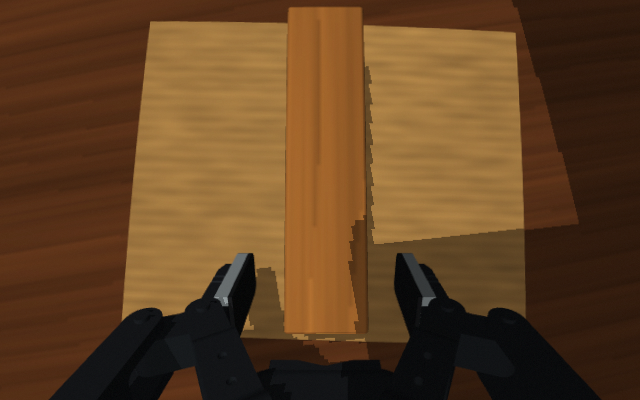

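Call:
move_arm:
  targets:
    - {"hand":0.6,"dx":8,"dy":0,"dz":-18,"ax":0,"ay":0,"az":0}
    - {"hand":0.6,"dx":16,"dy":0,"dz":-36,"ax":0,"ay":0,"az":0}
    - {"hand":0.6,"dx":5,"dy":0,"dz":-10,"ax":0,"ay":-8,"az":0}
    - {"hand":0.6,"dx":5,"dy":0,"dz":-10,"ax":0,"ay":-8,"az":0}
    - {"hand":0.6,"dx":5,"dy":0,"dz":-10,"ax":0,"ay":-8,"az":0}

```text
clock: 9.25
tool_pos: [0.6276, -0.0259, 0.0844]
orientation: [0.002, 0.085, 0.996, 0.001]
wrist_force: [-0.0, -0.3, 0.7]
width: 0.0684
```

Call:
move_arm:
  targets:
    - {"hand":0.6,"dx":0,"dy":0,"dz":0,"ax":0,"ay":0,"az":0}

```text
clock: 9.35
tool_pos: [0.6139, -0.0247, 0.0825]
orientation: [-0.006, 0.084, 0.996, 0.001]
wrist_force: [-0.8, 0.6, -0.5]
width: 0.0683
```

```bash
python3 - <<'E'
from h import *
delta(*gopose([.594,-.021,.04],-10,90))
g=grab("wrist");P=cloud(g);cv2.imwrite("pics/w13.png",g[0]["pixels"])
m=(P[...,2]>.03)&(P[...,2]<.05)&(abs(P[...,0]-.594)<.1)&(abs(P[...,1]+.02)<.06)
print(cv2.minAreaRect((P[m][:,:2]*1000).astype(np.float32)),np.nanmedian(P[m][:,2]))
E
```

```text
now [613.9 -24.7  82.5] q [-0.041  0.492 -0.113  0.977  0.002  0.128] F [-0.8  0.6 -0.5] w 0.0683 t 9.35
shift tool mm [19.7  0.3 42.8] shift in target axes [20.2  0.2 42.5]
rotvec deg [ 0.02 -0.68  0.32]
((594.0441284179688, -21.38378143310547), (36.325523376464844, 149.4866180419922), 80.40834045410156) 0.03848134618100224
```

View pics/w13.png

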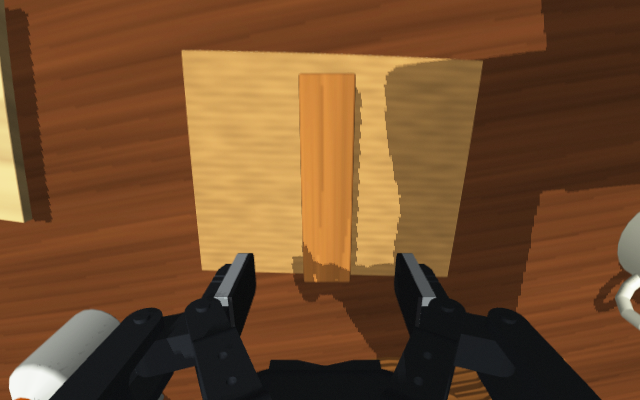

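Call:
move_arm:
  targets:
    - {"hand":0.6,"dx":10,"dy":0,"dz":15,"ax":0,"ay":-0.7,"az":0}
    - {"hand":0.6,"dx":10,"dy":0,"dz":25,"ax":0,"ay":0,"az":0}
    - {"hand":0.6,"dx":0,"dy":0,"dz":30,"ax":0,"ay":0,"az":0}
    - {"hand":0.6,"dx":0,"dy":0,"dz":25,"ax":0,"ay":0,"az":0}
    - {"hand":0.6,"dx":0,"dy":0,"dz":0,"ax":0,"ay":0,"az":0}

```text
clock: 9.9
tool_pos: [0.6043, -0.0223, -0.0152]
orientation: [0.001, 0.085, 0.996, 0.0]
wrist_force: [-0.9, -0.6, -0.1]
width: 0.0685
```

```bash
python3 - <<'E'
from h import *
delta(*gopose([.594,-.021,-.016],-10,90))
E
```

```text
now [604.3 -22.3 -15.2] q [-0.037  0.561 -0.282  0.726  0.     0.133] F [-0.9 -0.6 -0.1] w 0.0685 t 9.9
shift tool mm [10.4 -0.5  0.8] shift in target axes [10.4 -0.6  0.8]
rotvec deg [0.04 0.1  0.27]
```

Call:
move_arm:
  targets:
    - {"hand":0.6,"dx":10,"dy":0,"dz":0,"ax":0,"ay":0,"az":0}
    - {"hand":0,"dx":0,"dy":0,"dz":0,"ax":0,"ay":0,"az":0}
    - {"hand":-1,"dx":0,"dy":0,"dz":0,"ax":0,"ay":0,"az":0}
    - {"hand":-1,"dx":0,"dy":0,"dz":0,"ax":0,"ay":0,"az":0}
    - {"hand":-1,"dx":0,"dy":0,"dz":0,"ax":0,"ay":0,"az":0}
  squeeze: 60

```text
clock: 10.4
tool_pos: [0.5982, -0.0206, -0.0101]
orientation: [0.006, 0.085, 0.996, 0.001]
wrist_force: [0.1, -0.0, 6.6]
width: 0.0348
```

```bash
python3 wr.py w14; python3 - <<'E'
from h import *
delta(*gopose([.594,-.021,-.016],-10,90))
E
```

```text
now [598.2 -20.6 -10.1] F [ 0.1 -0.   6.6] w 0.0348 t 10.4 [-0.03  0.54 -0.31  0.71  0.    0.13]
now [598.2 -20.6 -10.1] q [-0.035  0.541 -0.306  0.712  0.     0.135] F [-0.   0.3  6.1] w 0.0349 t 10.45
shift tool mm [ 4.2 -1.1  5.9] shift in target axes [ 4.1 -1.1  5.9]
rotvec deg [0.12 0.68 0.28]
```

View pics/w14.png

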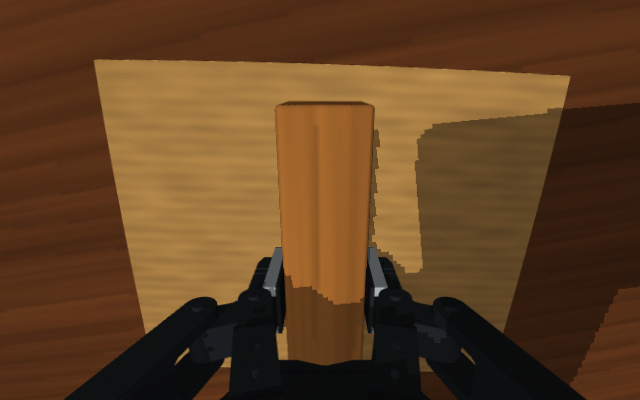

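Call:
move_arm:
  targets:
    - {"hand":-1,"dx":0,"dy":0,"dz":-30,"ax":0,"ay":0,"az":0}
    - {"hand":-1,"dx":0,"dy":0,"dz":-40,"ax":0,"ay":0,"az":0}
    - {"hand":-1,"dx":0,"dy":0,"dz":-40,"ax":0,"ay":0,"az":0}
    - {"hand":-1,"dx":0,"dy":0,"dz":-40,"ax":0,"ay":0,"az":0}
    - {"hand":-1,"dx":0,"dy":0,"dz":-20,"ax":0,"ay":0,"az":0}

```text
clock: 10.95
tool_pos: [0.5969, -0.0207, 0.1624]
orientation: [0.007, 0.085, 0.996, 0.001]
wrist_force: [1.2, 0.5, -2.2]
width: 0.0347
```

Call:
move_arm:
  targets:
    - {"hand":-1,"dx":0,"dy":0,"dz":0,"ax":0,"ay":0,"az":0}

```text
clock: 11.05
tool_pos: [0.5979, -0.0207, 0.1623]
orientation: [0.008, 0.085, 0.996, 0.001]
wrist_force: [0.1, 0.3, -2.0]
width: 0.0348
```

```bash
python3 wr.py w15; python3 - <<'E'
from h import *
T=np.load("T.npy")
print(np.round(T[100:360:30,325]))
g=grab("scene");cv2.imwrite("pics/s15.png",cv2.resize(g[0]["pixels"][100:250,230:430],(800,600)))
R=quatR(get_obs()["orientation"]);o=get_obs()
P=cloud(g);T=(P-o["tool_pos"])@R*1000
m=(abs(T[...,0])<90)&(abs(T[...,1])<40)&(abs(T[...,2])<60)
hsv=cv2.cvtColor(g[0]["pixels"],cv2.COLOR_BGR2HSV)
fin=m&(hsv[...,1]<90);blk=m&(hsv[...,1]>110)
print("finger max z",np.round(T[fin][np.argsort(-T[fin][:,2])][:6]));print("block x",np.nanpercentile(T[blk][:,0],[1,99]),"z",np.nanpercentile(T[blk][:,2],[1,50,99]))
E
```

```text
now [597.9 -20.7 162.3] F [ 0.1  0.3 -2. ] w 0.0348 t 11.05 [-0.03  0.39 -0.06  1.1   0.    0.13]
[[ 75.  -1. 158.]
 [ 69.  -1. -49.]
 [ 58.  -1. -49.]
 [ 45.  -1. -48.]
 [ 33.  -1. -48.]
 [ 20.  -1. -49.]
 [  6.  -1. -49.]
 [-10.  -1. -49.]
 [-28.  -1. -48.]]
finger max z [[ -5.  24. -28.]
 [-13.  21. -32.]
 [-13.  24. -32.]
 [ -6.  24. -34.]
 [-12.  20. -34.]
 [-13.  17. -34.]]
block x [-75.69242808  65.44652202] z [-54.28523343 -47.87958838 -14.0781898 ]
```

View pics/s15.png

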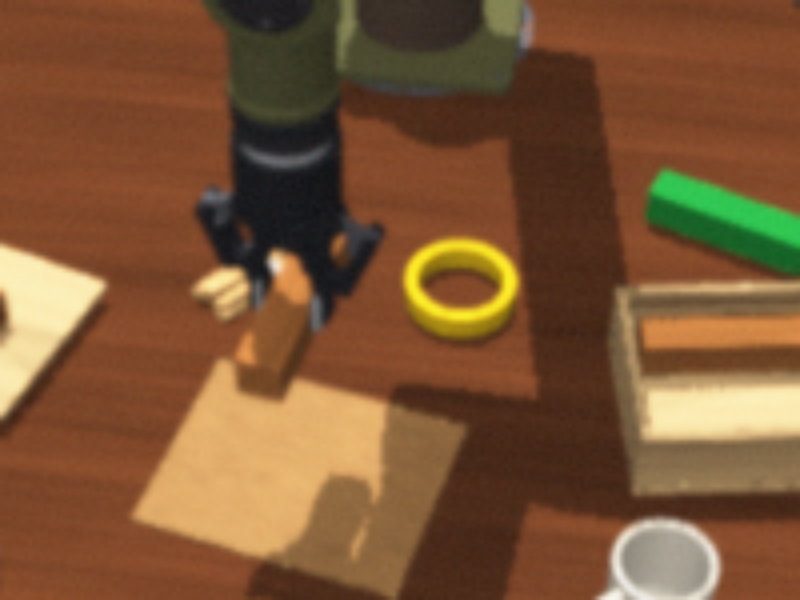

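```bash
python3 - <<'E'
from h import *
from scipy.spatial.transform import Rotation as Ro
R=quatR(get_obs()["orientation"])
s=np.array([499-598,328.2+20.7,0])/9
for i in range(9):
    print(np.round(R.T@s,1)); R=R@Ro.from_rotvec([0,0,np.radians(7.75)]).as_matrix()
E
```

```text
[17.4 36.4 -0.1]
[22.1 33.7 -0.1]
[26.5 30.4 -0.1]
[30.3 26.5 -0.1]
[33.6 22.2 -0.1]
[36.3 17.5 -0.1]
[38.3 12.4 -0.1]
[39.7  7.1 -0.1]
[40.3  1.7 -0.1]
```

Call:
move_arm:
  targets:
    - {"hand":-1,"dx":17,"dy":36,"dz":0,"ax":0,"ay":0,"az":7.7}
    - {"hand":-1,"dx":22,"dy":34,"dz":0,"ax":0,"ay":0,"az":7.7}
    - {"hand":-1,"dx":26,"dy":30,"dz":0,"ax":0,"ay":0,"az":7.7}
    - {"hand":-1,"dx":30,"dy":26,"dz":0,"ax":0,"ay":0,"az":7.7}
    - {"hand":-1,"dx":34,"dy":22,"dz":0,"ax":0,"ay":0,"az":7.7}

```text
clock: 11.65
tool_pos: [0.5379, 0.1726, 0.1551]
orientation: [0.002, 0.411, 0.912, 0.0]
wrist_force: [0.5, 0.9, -1.2]
width: 0.0348
```

Call:
move_arm:
  targets:
    - {"hand":-1,"dx":36,"dy":18,"dz":0,"ax":0,"ay":0,"az":7.7}
    - {"hand":-1,"dx":38,"dy":12,"dz":0,"ax":0,"ay":0,"az":7.7}
    - {"hand":-1,"dx":40,"dy":7,"dz":0,"ax":0,"ay":0,"az":7.7}
    - {"hand":-1,"dx":40,"dy":2,"dz":0,"ax":0,"ay":0,"az":7.7}
    - {"hand":-1,"dx":0,"dy":0,"dz":0,"ax":0,"ay":0,"az":0}

```text
clock: 12.15
tool_pos: [0.4931, 0.3302, 0.1545]
orientation: [0.002, 0.635, 0.773, 0.002]
wrist_force: [0.1, 0.5, -2.1]
width: 0.0346
```

```bash
python3 wr.py w16; python3 - <<'E'
from h import *
delta(*gopose([.499,.3282,-.005],-79.7,90))
E
```

```text
now [493.1 330.2 154.5] F [ 0.1  0.5 -2.1] w 0.0346 t 12.15 [ 0.59  0.4  -0.07  1.1  -0.    1.97]
now [493.7 327.7 154.6] q [ 0.589  0.398 -0.072  1.098 -0.005  1.963] F [-0.8 -0.3 -1.3] w 0.035 t 12.2
shift tool mm [-1.000e-01  4.600e+00  1.596e+02] shift in target axes [ -0.5   5.3 159.6]
rotvec deg [0.26 0.18 0.94]
```

View pics/w16.png

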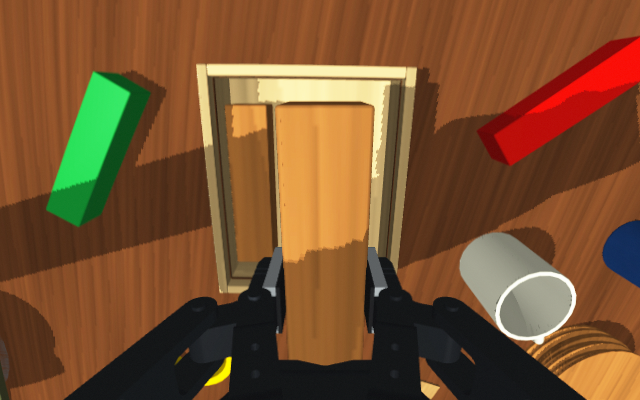

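```bash
python3 - <<'E'
from h import *
g=grab("wrist");P=cloud(g)
a=np.radians(10.3);c=np.array([.4766,.3282])
B=(P[...,:2]-c)@np.array([[np.cos(a),-np.sin(a)],[np.sin(a),np.cos(a)]])
z=P[...,2]
near=(abs(B[...,0])<.1)&(abs(B[...,1])<.12)
rim=near&(z>.063)&(z<.073)
b=B[rim]*1000
print("rim n",rim.sum(),"x",np.percentile(b[:,0],[1,99]),"y",np.percentile(b[:,1],[1,99]),np.median(z[rim]))
low=near&(z>.038)&(z<.05)&(B[...,0]<-.02); b=B[low]*1000
print("low x",np.percentile(b[:,0],[1,99]),"y",np.percentile(b[:,1],[1,99]),np.median(z[low]))
top=near&(z>.18)&(z<.22); b=B[top]*1000
print("held x",np.percentile(b[:,0],[5,95]),np.percentile(b[:,1],[1,99]),np.median(z[top]), get_obs()["tool_pos"])
for lo,hi in((-.1,-.06),(.06,.1)):
    m=rim&(B[...,0]>lo)&(B[...,0]<hi)&(abs(B[...,1])<.09); 
    if m.sum()>50: print(np.percentile(B[m][:,0]*1000,[2,98]), "slope deg",np.degrees(np.polyfit(B[m][:,1],B[m][:,0],1)[0]))
E
```

```text
rim n 7211 x [-81.2325729   83.70473367] y [-96.16757777  99.75629919] 0.06737125417335221
low x [-74.16480396 -33.90369689] y [-92.2897138  80.0082082] 0.043540343936492476
held x [-2.43504852 33.7474909 ] [-43.41839385  72.99363556] 0.20339826360595709 [0.49412729 0.32629142 0.15490708]
[-81.4013238 -73.3825508] slope deg -0.08093616225987106
[75.97750893 83.9002792 ] slope deg -0.09574292006121557
```

```bash
python3 - <<'E'
import numpy as np
T=np.load("T.npy")
for lo in range(24,76,6):
    m=(T[...,1]>lo)&(T[...,1]<lo+6)&(abs(T[...,0])<30)&(T[...,2]<-20)
    if m.sum()>5: print(lo,m.sum(),"z max",np.percentile(T[m][:,2],[50,95,99]))
E
```

```text
24 1039 z max [-72.44021181 -36.63948808 -32.80883547]
30 823 z max [-78.41106288 -56.49841085 -40.94039791]
36 1959 z max [-81.25478796 -72.96791323 -69.3988201 ]
42 3531 z max [-93.85731849 -78.01585725 -72.35362553]
48 2132 z max [-99.63133645 -80.18291483 -77.07534412]
54 1096 z max [-105.37825243  -94.43047109  -91.05957799]
60 173 z max [-110.15964697 -105.90971359 -104.19565386]
```

Call:
move_arm:
  targets:
    - {"hand":-1,"dx":0,"dy":6,"dz":0,"ax":0,"ay":0,"az":1}
    - {"hand":-1,"dx":0,"dy":0,"dz":30,"ax":0,"ay":0,"az":0}
    - {"hand":-1,"dx":0,"dy":0,"dz":30,"ax":0,"ay":0,"az":0}
    - {"hand":-1,"dx":0,"dy":0,"dz":20,"ax":0,"ay":0,"az":0}
    - {"hand":-1,"dx":0,"dy":0,"dz":0,"ax":0,"ay":0,"az":0}

```text
clock: 12.75
tool_pos: [0.5005, 0.3242, 0.0737]
orientation: [0.002, 0.644, 0.765, -0.001]
wrist_force: [-0.1, -0.6, -1.3]
width: 0.035
```

```bash
python3 wr.py w17; python3 - <<'E'
from h import *
delta(*gopose([.499,.3282,-.005],-79.7,90))
g=grab("wrist");P=cloud(g)
a=np.radians(10.4);c=np.array([.4778,.3284])
B=(P[...,:2]-c)@np.array([[np.cos(a),-np.sin(a)],[np.sin(a),np.cos(a)]])
z=P[...,2];near=(abs(B[...,0])<.1)&(abs(B[...,1])<.12)
top=near&(z>.095)&(z<.15); b=B[top]*1000
print("held x",np.percentile(b[:,0],[5,95]),np.percentile(b[:,1],[1,99]),np.median(z[top]), get_obs()["tool_pos"])
E
```

```text
now [500.5 324.2  73.7] F [-0.1 -0.6 -1.3] w 0.035 t 12.75 [ 0.58  0.46 -0.19  0.92 -0.01  1.98]
now [501.7 325.3  75.7] q [ 0.578  0.461 -0.187  0.92  -0.005  1.977] F [-0.4 -0.2 -1.5] w 0.0349 t 12.8
shift tool mm [ 3.6 -2.5 80.7] shift in target axes [ 3.4 -2.1 80.7]
rotvec deg [ 0.27  0.19 -0.45]
held x [ 0.38948464 44.04873083] [-47.21420736  69.25169779] 0.1245653335289609 [0.50280085 0.32630342 0.07724632]
```

View pics/w17.png

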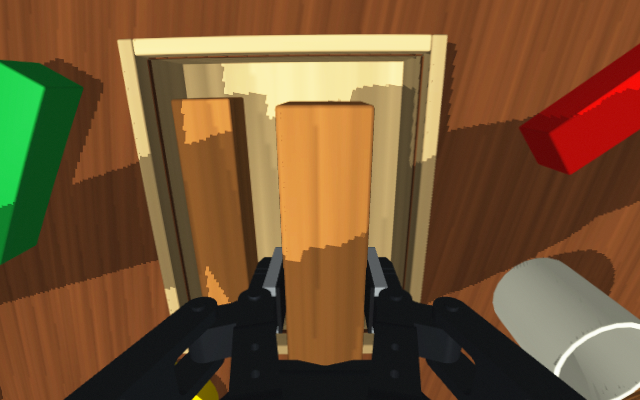

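Call:
move_arm:
  targets:
    - {"hand":-1,"dx":3,"dy":0,"dz":25,"ax":0,"ay":0,"az":0}
    - {"hand":-1,"dx":0,"dy":0,"dz":25,"ax":0,"ay":0,"az":0}
    - {"hand":-1,"dx":0,"dy":0,"dz":16,"ax":0,"ay":0,"az":0}
    - {"hand":-1,"dx":0,"dy":0,"dz":8,"ax":0,"ay":0,"az":0}
    - {"hand":-1,"dx":0,"dy":0,"dz":0,"ax":0,"ay":0,"az":0}

```text
clock: 13.35
tool_pos: [0.5029, 0.3303, 0.0036]
orientation: [0.003, 0.643, 0.766, 0.003]
wrist_force: [-0.5, -0.5, -1.4]
width: 0.0348
```

```bash
python3 wr.py w18; python3 - <<'E'
from h import *
delta(*gopose([.499,.3282,-.005],-79.7,90))
P=cloud(grab("wrist"));print(np.round(P[120:340:40,325]*1000))
E
```

```text
now [502.9 330.3   3.6] F [-0.5 -0.5 -1.4] w 0.0348 t 13.35 [ 0.58  0.53 -0.28  0.75 -0.    1.98]
now [503.4 330.7   4.3] q [ 0.584  0.532 -0.275  0.755 -0.005  1.981] F [-0.1  0.1 -1.5] w 0.0349 t 13.4
shift tool mm [-1.7 -4.8  9.3] shift in target axes [-1.7 -4.7  9.3]
rotvec deg [ 0.56  0.06 -0.35]
[[490. 401.  53.]
 [493. 386.  53.]
 [496. 370.  53.]
 [499. 353.  52.]
 [502. 335.  54.]
 [506. 314.  53.]]
```

View pics/w18.png

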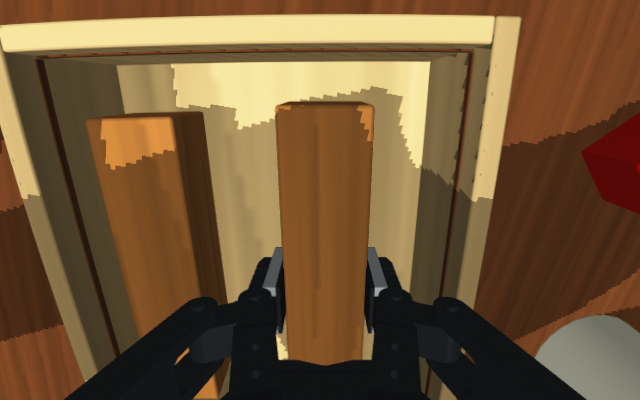

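Call:
move_arm:
  targets:
    - {"hand":-1,"dx":0,"dy":-3,"dz":4,"ax":0,"ay":0,"az":0}
    - {"hand":-1,"dx":0,"dy":0,"dz":4,"ax":0,"ay":0,"az":0}
    - {"hand":-1,"dx":0,"dy":0,"dz":1,"ax":0,"ay":0,"az":0}
    - {"hand":-1,"dx":0,"dy":0,"dz":0,"ax":0,"ay":0,"az":0}

```text
clock: 13.85
tool_pos: [0.4998, 0.3303, -0.0047]
orientation: [0.004, 0.643, 0.766, 0.003]
wrist_force: [-2.4, 0.6, 5.3]
width: 0.0349
```

```bash
python3 - <<'E'
from h import *
delta(*gopose([.499,.3282,-.005],-79.7,90))
P=cloud(grab("wrist"));print(np.round(P[120:340:40,325]*1000))
E
```

```text
now [499.8 330.3  -4.7] q [ 0.587  0.538 -0.294  0.731 -0.005  1.983] F [-2.4  0.6  5.3] w 0.0349 t 13.85
shift tool mm [-1.9 -1.2  0.3] shift in target axes [-1.9 -1.2  0.3]
rotvec deg [ 0.54  0.07 -0.32]
[[487. 400.  45.]
 [489. 386.  44.]
 [492. 370.  45.]
 [495. 353.  44.]
 [498. 334.  44.]
 [502. 313.  43.]]
```

On the floor: the block's top is at 44 mm and contact is 5 N. Releasing with a part opening.

Call:
move_arm:
  targets:
    - {"hand":0,"dx":0,"dy":0,"dz":0,"ax":0,"ay":0,"az":0}
    - {"hand":0.25,"dx":0,"dy":0,"dz":0,"ax":0,"ay":0,"az":0}
    - {"hand":0.25,"dx":0,"dy":0,"dz":-1,"ax":0,"ay":0,"az":0}
    - {"hand":0.25,"dx":0,"dy":0,"dz":0,"ax":0,"ay":0,"az":0}

```text
clock: 14.3
tool_pos: [0.4996, 0.33, -0.0047]
orientation: [0.003, 0.643, 0.766, 0.003]
wrist_force: [-0.0, -0.4, 0.3]
width: 0.0534
```

```bash
python3 wr.py w19
```

```text
now [499.6 330.   -4.7] F [-0.  -0.4  0.3] w 0.0534 t 14.3 [ 0.59  0.54 -0.29  0.73 -0.    1.98]
```

View pics/w19.png

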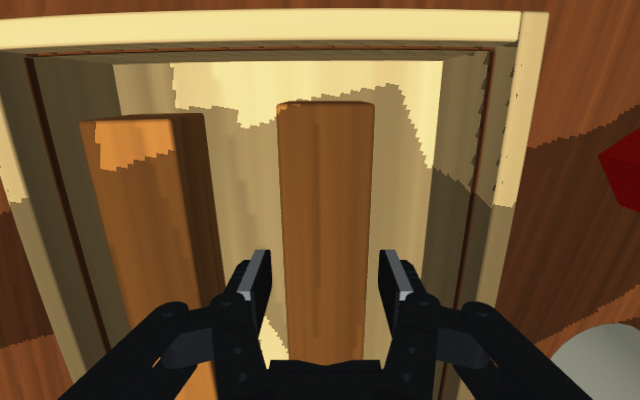

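Call:
move_arm:
  targets:
    - {"hand":0.25,"dx":0,"dy":0,"dz":-20,"ax":0,"ay":0,"az":0}
    - {"hand":0.25,"dx":0,"dy":0,"dz":-40,"ax":0,"ay":0,"az":0}
    - {"hand":0.25,"dx":0,"dy":0,"dz":-45,"ax":0,"ay":0,"az":0}
    - {"hand":0.25,"dx":0,"dy":0,"dz":-50,"ax":0,"ay":0,"az":0}
    - {"hand":0.25,"dx":0,"dy":0,"dz":-50,"ax":0,"ay":0,"az":0}

```text
clock: 14.85
tool_pos: [0.4974, 0.3297, 0.202]
orientation: [0.003, 0.643, 0.766, 0.003]
wrist_force: [1.8, 0.6, -0.1]
width: 0.0532
```

Call:
move_arm:
  targets:
    - {"hand":0.25,"dx":-30,"dy":0,"dz":-30,"ax":0,"ay":0,"az":0}
    - {"hand":0.25,"dx":-40,"dy":0,"dz":0,"ax":0,"ay":0,"az":0}
    - {"hand":0.25,"dx":-30,"dy":0,"dz":0,"ax":0,"ay":0,"az":0}
    - {"hand":0.25,"dx":0,"dy":0,"dz":0,"ax":0,"ay":0,"az":0}

```text
clock: 15.25
tool_pos: [0.5153, 0.2284, 0.2311]
orientation: [0.004, 0.645, 0.765, 0.003]
wrist_force: [0.4, -0.1, -0.2]
width: 0.0536
```

```bash
python3 wr.py w20; cat > box.py <<'E'
from h import *
g=grab("wrist");P=cloud(g);z=P[...,2]
near=np.hypot(P[...,0]-.4778,P[...,1]-.328)<.15
rim=near&(z>.060)&(z<.076)
r=cv2.minAreaRect((P[rim][:,:2]*1000).astype(np.float32));print("rim",r,np.median(z[rim]))
blk=(near&(z>.036)&(z<.050)&(cv2.cvtColor(g[0]["pixels"],cv2.COLOR_BGR2HSV)[...,1]>100)).astype(np.uint8)
blk=cv2.morphologyEx(blk,cv2.MORPH_OPEN,np.ones((5,5)))
k,l,s,_=cv2.connectedComponentsWithStats(blk)
for i in range(1,k):
    if s[i,4]>500: m=l==i; print(s[i,4],cv2.minAreaRect((P[m][:,:2]*1000).astype(np.float32)),np.percentile(z[m],[5,50,95]))
E
python3 box.py
```

```text
now [515.3 228.4 231.1] F [ 0.4 -0.1 -0.2] w 0.0536 t 15.25 [ 0.42  0.31 -0.    1.25 -0.    1.82]
rim ((481.01177978515625, 309.46051025390625), (167.1199951171875, 161.90928649902344), 10.20419692993164) 0.06726931665621316
5101 ((427.20770263671875, 312.4359130859375), (36.917076110839844, 146.2078399658203), 10.557636260986328) [0.04196833 0.04345852 0.04473111]
4850 ((499.5760498046875, 327.42596435546875), (36.30393981933594, 139.7858123779297), 10.358325958251953) [0.04215067 0.04346415 0.04477941]
```

View pics/w20.png

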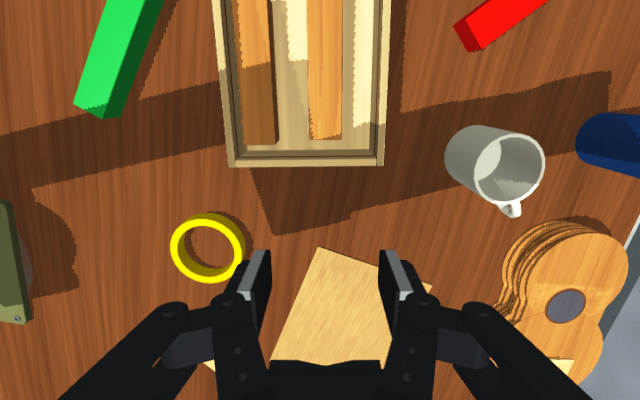

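```bash
python3 - <<'E'
from h import *
from scipy.spatial.transform import Rotation as Ro
o=get_obs();R=quatR(o["orientation"])
s=(np.array([.4767,-.34,.20])-o["tool_pos"])*1000/13
for i in range(13):
    print(np.round(R.T@s,1),end=";")
    if i<7:R=R@Ro.from_rotvec([0,0,np.radians(4)]).as_matrix()
E
```

```text
[-42.8 -10.5   2.3];[-43.4  -7.5   2.3];[-43.8  -4.4   2.3];[-44.   -1.3   2.3];[-44.    1.7   2.3];[-43.8   4.8   2.3];[-43.3   7.8   2.3];[-42.7  10.8   2.3];[-42.7  10.8   2.3];[-42.7  10.8   2.3];[-42.7  10.8   2.3];[-42.7  10.8   2.3];[-42.7  10.8   2.3];
```

Call:
move_arm:
  targets:
    - {"hand":0.25,"dx":-43,"dy":-10,"dz":0,"ax":0,"ay":0,"az":4}
    - {"hand":0.25,"dx":-43,"dy":-8,"dz":0,"ax":0,"ay":0,"az":4}
    - {"hand":0.25,"dx":-44,"dy":-4,"dz":0,"ax":0,"ay":0,"az":4}
    - {"hand":0.25,"dx":-44,"dy":-1,"dz":0,"ax":0,"ay":0,"az":4}
    - {"hand":0.25,"dx":-44,"dy":2,"dz":0,"ax":0,"ay":0,"az":4}

```text
clock: 15.85
tool_pos: [0.5013, 0.0116, 0.2301]
orientation: [0.003, 0.766, 0.642, 0.003]
wrist_force: [0.5, -1.0, -0.0]
width: 0.0534
```

Call:
move_arm:
  targets:
    - {"hand":0.4,"dx":-44,"dy":5,"dz":0,"ax":0,"ay":0,"az":4}
    - {"hand":0.4,"dx":-43,"dy":8,"dz":0,"ax":0,"ay":0,"az":4}
    - {"hand":0.4,"dx":-43,"dy":11,"dz":0,"ax":0,"ay":0,"az":0}
    - {"hand":0.4,"dx":-43,"dy":11,"dz":0,"ax":0,"ay":0,"az":0}
    - {"hand":0.4,"dx":-43,"dy":11,"dz":0,"ax":0,"ay":0,"az":0}

```text
clock: 16.35
tool_pos: [0.4879, -0.2096, 0.23]
orientation: [0.002, 0.809, 0.588, 0.004]
wrist_force: [0.6, -0.8, 0.2]
width: 0.0594
```

Call:
move_arm:
  targets:
    - {"hand":0.4,"dx":-30,"dy":8,"dz":0,"ax":0,"ay":0,"az":0}
    - {"hand":0.4,"dx":0,"dy":0,"dz":0,"ax":0,"ay":0,"az":0}

```text
clock: 16.55
tool_pos: [0.4864, -0.2427, 0.2295]
orientation: [0.003, 0.81, 0.586, 0.003]
wrist_force: [-0.7, 0.5, -0.8]
width: 0.06
```

```bash
python3 wr.py w21; python3 - <<'E'
from h import *
delta(*gopose([.4767,-.340,.10],-107.5,90))
g=grab("wrist");P=cloud(g);z=P[...,2]
near=np.hypot(P[...,0]-.4767,P[...,1]+.34)<.14
for n,a,b in(("handle",.052,.066),("plate",.015,.027)):
    m=near&(z>a)&(z<b);print(n,m.sum(),cv2.minAreaRect((P[m][:,:2]*1000).astype(np.float32)),np.median(z[m]))
E
```

```text
now [ 486.4 -242.7  229.5] F [-0.7  0.5 -0.8] w 0.06 t 16.55 [-0.46  0.28 -0.05  1.23  0.    1.42]
now [ 486.2 -240.7  229.5] q [-0.462  0.276 -0.056  1.231  0.004  1.425] F [-0.3  0.6  0.3] w 0.0598 t 16.6
shift tool mm [-97.8  20.8 129.4] shift in target axes [-97.6  20.8 129.5]
rotvec deg [ 0.44 -0.19 -0.63]
handle 1400 ((477.4229736328125, -340.67626953125), (100.68087005615234, 22.143680572509766), 72.50299835205078) 0.0583767173541363
plate 15655 ((477.5397644042969, -340.97882080078125), (201.3385009765625, 166.71275329589844), 72.76052856445312) 0.020632065345025707
```

View pics/w21.png

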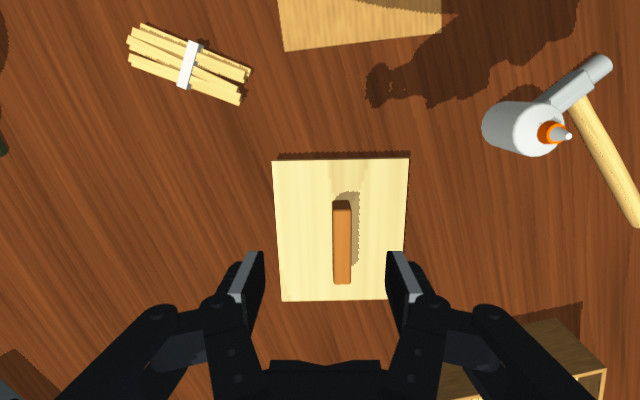

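Call:
move_arm:
  targets:
    - {"hand":0.4,"dx":-33,"dy":7,"dz":35,"ax":0,"ay":0,"az":-0.7}
    - {"hand":0.4,"dx":-33,"dy":7,"dz":35,"ax":0,"ay":0,"az":0}
    - {"hand":0.4,"dx":-33,"dy":7,"dz":30,"ax":0,"ay":0,"az":0}
    - {"hand":0.4,"dx":0,"dy":0,"dz":30,"ax":0,"ay":0,"az":0}
    - {"hand":0.4,"dx":0,"dy":0,"dz":0,"ax":0,"ay":0,"az":0}

```text
clock: 17.15
tool_pos: [0.4745, -0.3373, 0.0957]
orientation: [-0.002, 0.805, 0.593, 0.002]
wrist_force: [0.1, 0.9, 0.2]
width: 0.0599
```

```bash
python3 wr.py w22; python3 - <<'E'
from h import *
delta(*gopose([.4775,-.3408,.008],-107.4,90))
E
```

```text
now [ 474.5 -337.3   95.7] F [0.1 0.9 0.2] w 0.0599 t 17.15 [-0.62  0.42 -0.19  0.96  0.01  1.25]
now [ 475.8 -337.8   98.2] q [-0.621  0.422 -0.189  0.959  0.006  1.25 ] F [0.9 0.2 0.2] w 0.0598 t 17.2
shift tool mm [-2.8  2.2 90.2] shift in target axes [-2.3  2.5 90.2]
rotvec deg [ 0.16 -0.29  0.18]
```

View pics/w22.png

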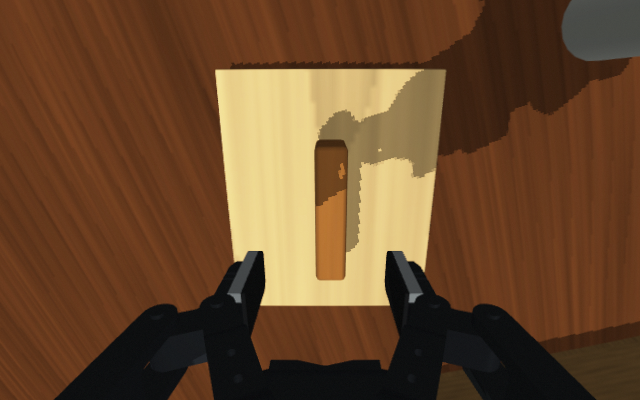

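Call:
move_arm:
  targets:
    - {"hand":0.4,"dx":-3,"dy":2,"dz":30,"ax":0,"ay":0,"az":0}
    - {"hand":0.4,"dx":0,"dy":0,"dz":30,"ax":0,"ay":0,"az":0}
    - {"hand":0.4,"dx":0,"dy":0,"dz":20,"ax":0,"ay":0,"az":0}
    - {"hand":0.4,"dx":0,"dy":0,"dz":8,"ax":0,"ay":0,"az":0}
    - {"hand":0.4,"dx":0,"dy":0,"dz":0,"ax":0,"ay":0,"az":0}

```text
clock: 17.7
tool_pos: [0.4796, -0.343, 0.0128]
orientation: [0.003, 0.805, 0.593, 0.004]
wrist_force: [0.5, -0.2, 0.4]
width: 0.06
```

Call:
move_arm:
  targets:
    - {"hand":0,"dx":0,"dy":0,"dz":0,"ax":0,"ay":0,"az":0}
    - {"hand":-0.4,"dx":0,"dy":0,"dz":0,"ax":0,"ay":0,"az":0}
    - {"hand":-1,"dx":0,"dy":0,"dz":0,"ax":0,"ay":0,"az":0}
    - {"hand":-1,"dx":0,"dy":0,"dz":0,"ax":0,"ay":0,"az":0}
    - {"hand":-1,"dx":0,"dy":0,"dz":0,"ax":0,"ay":0,"az":0}
  squeeze: 80

```text
clock: 18.2
tool_pos: [0.4797, -0.3447, 0.014]
orientation: [0.004, 0.806, 0.593, 0.004]
wrist_force: [-0.1, 0.9, 6.5]
width: 0.0205
```

```bash
python3 wr.py w23; python3 - <<'E'
from h import *
delta(*gopose([.4775,-.3408,.008],-107.4,90))
T=np.load("T.npy")
print(np.round(T[60:360:40,330]))
E
```

```text
now [ 479.7 -344.7   14. ] F [-0.1  0.9  6.5] w 0.0205 t 18.2 [-0.63  0.5  -0.3   0.76  0.01  1.25]
now [ 479.7 -344.7   14. ] q [-0.626  0.505 -0.296  0.76   0.005  1.247] F [0.1 1.3 7.2] w 0.0199 t 18.25
shift tool mm [ 3.  -3.4  5.9] shift in target axes [ 3.  -3.3  6. ]
rotvec deg [ 0.62 -0.12  0.08]
[[ 95.   3.  -6.]
 [ 77.   3.  -6.]
 [ 58.   3.  -7.]
 [ 47.   2. -44.]
 [ 30.   2. -44.]
 [ 11.   2. -45.]
 [ -9.   3. -45.]
 [-32.   3. -45.]]
```

View pics/w23.png

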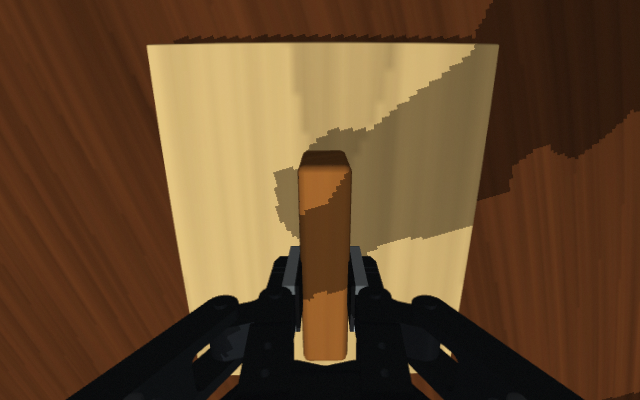

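Call:
move_arm:
  targets:
    - {"hand":-1,"dx":0,"dy":0,"dz":-20,"ax":0,"ay":0,"az":0}
    - {"hand":-1,"dx":0,"dy":0,"dz":-40,"ax":0,"ay":0,"az":0}
    - {"hand":-1,"dx":0,"dy":0,"dz":-40,"ax":0,"ay":0,"az":0}
    - {"hand":-1,"dx":0,"dy":0,"dz":-40,"ax":0,"ay":0,"az":0}
    - {"hand":-1,"dx":0,"dy":0,"dz":-30,"ax":0,"ay":0,"az":0}

```text
clock: 18.75
tool_pos: [0.4776, -0.3445, 0.185]
orientation: [0.004, 0.806, 0.592, 0.004]
wrist_force: [0.8, 0.0, -3.7]
width: 0.0203
```

Call:
move_arm:
  targets:
    - {"hand":-1,"dx":0,"dy":0,"dz":0,"ax":0,"ay":0,"az":0}

```text
clock: 18.85
tool_pos: [0.48, -0.3462, 0.1874]
orientation: [0.007, 0.806, 0.592, 0.005]
wrist_force: [0.8, -1.5, -3.3]
width: 0.0204
```

```bash
python3 wr.py w24; cat > lidm.py <<'E'
from h import *
o=get_obs();R=quatR(o["orientation"])
def meas(P,name):
    T=(P-o["tool_pos"])@R*1000
    for n,a,b in(("handle",-50,-39),("plate",-12,0)):
        m=(abs(T[...,0])<130)&(abs(T[...,1])<110)&(T[...,2]>a)&(T[...,2]<b)
        Q=T[m]
        if len(Q)<20: continue
        r=cv2.minAreaRect(Q[:,:2].astype(np.float32))
        A=np.c_[Q[:,:2],np.ones(len(Q))];c=np.linalg.lstsq(A,Q[:,2],rcond=None)[0]
        print(name,n,len(Q),np.round(r[0],1),np.round(r[1],1),round(r[2],1),"tilt deg",np.round(np.degrees(c[:2]),2),"z0",round(c[2],1))
        print("  y edges at x>40:",np.percentile(Q[Q[:,0]>30][:,1],[1,99]) if (Q[:,0]>30).any() else "", "xmax",np.percentile(Q[:,0],99.5))
meas(cloud(grab("wrist")),"wrist"); meas(cloud(grab("scene")),"scene"); meas(cloud(grab("top")),"top")
print("tool z",R[:,2],o["tool_pos"],o["wrist_torque"])
E
python3 lidm.py
```

```text
now [ 480.  -346.2  187.4] F [ 0.8 -1.5 -3.3] w 0.0204 t 18.85 [-0.63  0.37 -0.03  1.16  0.01  1.25]
wrist handle 10366 [ 3.6 -0.4] [100.5  46. ] 14.7 tilt deg [0.4  0.41] z0 -44.4
  y edges at x>40: [-10.59267754  10.76365845] xmax 53.14890309389849
wrist plate 71281 [ 3.  -0.1] [200.7 167. ] 0.0 tilt deg [0.17 0.46] z0 -6.6
  y edges at x>40: [-81.12246133  80.64420283] xmax 102.69593357478018
scene handle 128 [23.8 -2.5] [48.1 66.1] 82.8 tilt deg [ 3.94 -0.57] z0 -44.8
  y edges at x>40: [-11.77259065  11.36773043] xmax 56.881241067263154
scene plate 1699 [ 6.3 -1.8] [173.4 206.2] 89.4 tilt deg [0.29 0.79] z0 -4.5
  y edges at x>40: [-82.54071859  81.50883892] xmax 107.43446275229607
top handle 141 [28.1 -2.7] [54.1 34.4] 14.1 tilt deg [0.8  1.69] z0 -43.2
  y edges at x>40: [-15.34246278   5.74208667] xmax 54.247387020996214
top plate 2333 [ 4.3 -4. ] [198.5 164. ] 0.3 tilt deg [0.02 0.94] z0 -4.8
  y edges at x>40: [-83.78464452  76.46511941] xmax 102.62315199997096
tool z [ 0.01299974 -0.00307962 -0.99991076] [ 0.47870431 -0.34522156  0.18446407] [-0.01585493  0.00415262  0.02717445]
```

View pics/w24.png

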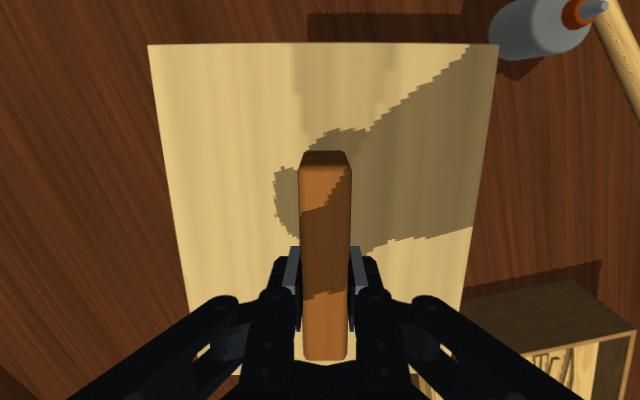

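```bash
python3 - <<'E'
from h import *
from scipy.spatial.transform import Rotation as Ro
o=get_obs();R=quatR(o["orientation"])
s=(np.array([.478,.3253,.195])-o["tool_pos"])*1000/15
for i in range(15):
    print(np.round(R.T@s,1),end=";")
    if i<7:R=R@Ro.from_rotvec([0,0,-np.radians(3.95)]).as_matrix()
E
```

```text
[ 42.6 -13.1  -0.9];[ 43.4 -10.2  -0.9];[44.  -7.2 -0.9];[44.4 -4.1 -0.9];[44.6 -1.1 -0.9];[44.5  2.  -0.9];[44.3  5.1 -0.9];[43.8  8.1 -0.9];[43.8  8.1 -0.9];[43.8  8.1 -0.9];[43.8  8.1 -0.9];[43.8  8.1 -0.9];[43.8  8.1 -0.9];[43.8  8.1 -0.9];[43.8  8.1 -0.9];
```

Call:
move_arm:
  targets:
    - {"hand":-1,"dx":20,"dy":-6,"dz":0,"ax":0,"ay":0,"az":-4}
    - {"hand":-1,"dx":35,"dy":-9,"dz":0,"ax":0,"ay":0,"az":-4}
    - {"hand":-1,"dx":40,"dy":-7,"dz":0,"ax":0,"ay":0,"az":-4}
    - {"hand":-1,"dx":40,"dy":-4,"dz":0,"ax":0,"ay":0,"az":-4}
    - {"hand":-1,"dx":40,"dy":-1,"dz":0,"ax":0,"ay":0,"az":-4}

```text
clock: 19.55
tool_pos: [0.4743, -0.1643, 0.1798]
orientation: [0.001, 0.69, 0.724, 0.002]
wrist_force: [1.0, 0.0, -3.6]
width: 0.0202
```

Call:
move_arm:
  targets:
    - {"hand":-1,"dx":40,"dy":2,"dz":0,"ax":0,"ay":0,"az":-4}
    - {"hand":-1,"dx":40,"dy":5,"dz":0,"ax":0,"ay":0,"az":-4}
    - {"hand":-1,"dx":40,"dy":8,"dz":0,"ax":0,"ay":0,"az":0}
    - {"hand":-1,"dx":40,"dy":8,"dz":0,"ax":0,"ay":0,"az":0}
    - {"hand":-1,"dx":40,"dy":8,"dz":0,"ax":0,"ay":0,"az":0}

```text
clock: 20.05
tool_pos: [0.4761, 0.0379, 0.1801]
orientation: [0.002, 0.638, 0.77, 0.001]
wrist_force: [0.6, 0.4, -2.8]
width: 0.0203
```

```bash
python3 - <<'E'
from h import *
delta(*gopose([.478,.3253,.19],-79.7,90))
E
```

```text
now [476.1  37.9 180.1] q [ 8.000e-02  1.890e-01 -3.040e-01  1.073e+00 -1.000e-03  1.465e+00] F [ 0.6  0.4 -2.8] w 0.0203 t 20.05
shift tool mm [282.1  55.2 -10. ] shift in target axes [282.4  53.3  -9.9]
rotvec deg [0.27 0.07 0.37]
```

Call:
move_arm:
  targets:
    - {"hand":-1,"dx":40,"dy":8,"dz":-2,"ax":0,"ay":0,"az":0.4}
    - {"hand":-1,"dx":40,"dy":8,"dz":-2,"ax":0,"ay":0,"az":0}
    - {"hand":-1,"dx":40,"dy":8,"dz":-2,"ax":0,"ay":0,"az":0}
    - {"hand":-1,"dx":40,"dy":8,"dz":0,"ax":0,"ay":0,"az":0}
    - {"hand":-1,"dx":40,"dy":8,"dz":0,"ax":0,"ay":0,"az":0}

```text
clock: 20.55
tool_pos: [0.4796, 0.2414, 0.186]
orientation: [0.003, 0.641, 0.768, 0.001]
wrist_force: [0.7, -0.1, -2.5]
width: 0.0205
```

Call:
move_arm:
  targets:
    - {"hand":-1,"dx":30,"dy":6,"dz":0,"ax":0,"ay":0,"az":0}
    - {"hand":-1,"dx":25,"dy":5,"dz":0,"ax":0,"ay":0,"az":0}
    - {"hand":-1,"dx":0,"dy":0,"dz":0,"ax":0,"ay":0,"az":0}
    - {"hand":-1,"dx":0,"dy":0,"dz":0,"ax":0,"ay":0,"az":0}

```text
clock: 20.95
tool_pos: [0.4809, 0.2961, 0.186]
orientation: [0.003, 0.64, 0.768, 0.001]
wrist_force: [-0.6, -0.3, -2.7]
width: 0.0201
```

```bash
python3 - <<'E'
from h import *
delta(*gopose([.478,.3253,.10],-79.7,90))
E
python3 lidm.py | grep -v scene
```

```text
now [480.9 296.1 186. ] q [ 0.555  0.335 -0.086  1.148 -0.005  1.945] F [-0.6 -0.3 -2.7] w 0.0201 t 20.95
shift tool mm [29.6  2.  85.9] shift in target axes [29.3  2.4 86. ]
rotvec deg [0.26 0.2  0.05]
wrist handle 10390 [ 4.  -0.9] [100.1  46.1] 15.1 tilt deg [0.39 0.27] z0 -44.4
  y edges at x>40: [-11.19935502  10.13147216] xmax 53.24208288865564
wrist plate 71269 [ 3.1 -0.9] [167.5 200.6] 90.0 tilt deg [0.17 0.48] z0 -6.6
  y edges at x>40: [-81.81062236  80.00352049] xmax 102.76677212784969
  y edges at x>40: [-12.16711398  14.12303648] xmax 54.188462047254724
  y edges at x>40: [-80.72991975  84.59315738] xmax 101.98091033792721
top handle 103 [-28.1  -8.6] [38.6 33. ] 0.2 tilt deg [-0.98 -3.86] z0 -47.0
  y edges at x>40:  xmax -9.350592512487339
top plate 1638 [-26.8  -2.9] [167.1 142.5] 89.6 tilt deg [-0.08  0.4 ] z0 -8.8
  y edges at x>40: [-33.00946869  76.84397872] xmax 19.51021381519647
tool z [ 0.00513727 -0.00269285 -0.99998318] [0.48089257 0.29607575 0.18598756] [-0.05845048  0.04283679 -0.0296332 ]
```

Call:
move_arm:
  targets:
    - {"hand":-1,"dx":15,"dy":2,"dz":10,"ax":0.3,"ay":0.2,"az":0}
    - {"hand":-1,"dx":14,"dy":1,"dz":20,"ax":0,"ay":0,"az":0}
    - {"hand":-1,"dx":0,"dy":0,"dz":25,"ax":0,"ay":0,"az":0}
    - {"hand":-1,"dx":0,"dy":0,"dz":25,"ax":0,"ay":0,"az":0}
    - {"hand":-1,"dx":0,"dy":0,"dz":0,"ax":0,"ay":0,"az":0}

```text
clock: 21.6
tool_pos: [0.4774, 0.3238, 0.1042]
orientation: [-0.001, 0.641, 0.767, -0.002]
wrist_force: [-1.4, -0.3, -2.3]
width: 0.0199
```

Call:
move_arm:
  targets:
    - {"hand":-1,"dx":0,"dy":0,"dz":0,"ax":0,"ay":0,"az":0}

```text
clock: 21.7
tool_pos: [0.4799, 0.3254, 0.1079]
orientation: [-0.0, 0.641, 0.767, 0.001]
wrist_force: [-0.6, 0.7, -2.4]
width: 0.0204
```

```bash
python3 - <<'E'
from h import *
delta(*gopose([.4789,.3254,.07],-79.7,90))
g=grab("scene");cv2.imwrite("pics/s26.png",cv2.resize(g[0]["pixels"][130:270,350:490],(600,600)))
g=grab("top");cv2.imwrite("pics/t26.png",cv2.resize(g[0]["pixels"][140:260,160:300],(700,600)))
E
```

```text
now [479.9 325.4 107.9] q [ 5.950e-01  4.080e-01 -1.850e-01  9.760e-01  1.000e-03  1.987e+00] F [-0.6  0.7 -2.4] w 0.0204 t 21.7
shift tool mm [ 0.1 -1.1 37.9] shift in target axes [ 0.2 -1.  37.9]
rotvec deg [ 0.1  -0.09 -0.05]
```

View pics/s26.png

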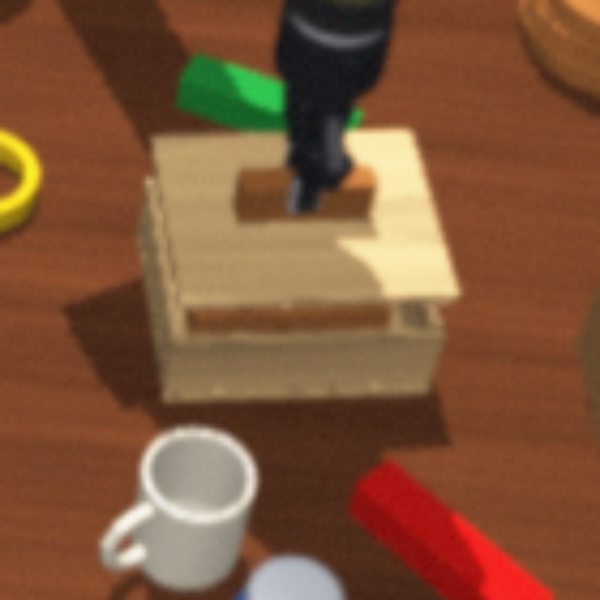

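Call:
move_arm:
  targets:
    - {"hand":-1,"dx":0,"dy":-1,"dz":12,"ax":0,"ay":0,"az":0}
    - {"hand":-1,"dx":0,"dy":0,"dz":8,"ax":0,"ay":0,"az":0}
    - {"hand":-1,"dx":0,"dy":0,"dz":5,"ax":0,"ay":0,"az":0}
    - {"hand":-1,"dx":0,"dy":0,"dz":4,"ax":0,"ay":0,"az":0}
    - {"hand":-1,"dx":0,"dy":0,"dz":0,"ax":0,"ay":0,"az":0}

```text
clock: 22.3
tool_pos: [0.4789, 0.3252, 0.0784]
orientation: [0.0, 0.641, 0.768, 0.001]
wrist_force: [-0.7, -0.3, -2.6]
width: 0.0206
```

```bash
python3 - <<'E'
from h import *
delta(*gopose([.4789,.3254,.07],-79.7,90))
E
```

```text
now [478.9 325.2  78.4] q [ 0.596  0.43  -0.233  0.906  0.     1.988] F [-0.7 -0.3 -2.6] w 0.0206 t 22.3
shift tool mm [0.2 0.  8.4] shift in target axes [0.2 0.  8.4]
rotvec deg [ 0.11 -0.08 -0.02]
```

Call:
move_arm:
  targets:
    - {"hand":-1,"dx":0,"dy":0,"dz":3,"ax":0,"ay":0,"az":0}
    - {"hand":-1,"dx":0,"dy":0,"dz":3,"ax":0,"ay":0,"az":0}
    - {"hand":-1,"dx":0,"dy":0,"dz":2,"ax":0,"ay":0,"az":0}
    - {"hand":-1,"dx":0,"dy":0,"dz":1,"ax":0,"ay":0,"az":0}
    - {"hand":-1,"dx":0,"dy":0,"dz":0,"ax":0,"ay":0,"az":0}

```text
clock: 22.8
tool_pos: [0.4795, 0.3256, 0.0704]
orientation: [0.0, 0.641, 0.768, 0.002]
wrist_force: [-0.2, 1.0, -2.9]
width: 0.0204
```

```bash
python3 - <<'E'
from h import *
delta(*gopose([.4789,.3254,.07],-79.7,90))
E
python3 lidm.py | grep -A1 wrist
```

```text
now [479.5 325.6  70.4] q [ 0.596  0.437 -0.245  0.885  0.     1.988] F [-0.2  1.  -2.9] w 0.0204 t 22.8
shift tool mm [-0.1 -0.6  0.3] shift in target axes [-0.1 -0.6  0.4]
rotvec deg [ 0.2  -0.12 -0.02]
wrist handle 10363 [ 3.9 -1. ] [99.8 46.1] 15.0 tilt deg [0.37 0.19] z0 -44.4
  y edges at x>40: [-11.20072624  10.1099567 ] xmax 53.20534634741846
wrist plate 71284 [ 3.2 -0.7] [166.9 200.4] 90.0 tilt deg [0.17 0.47] z0 -6.6
  y edges at x>40: [-81.78910425  80.00416507] xmax 102.76989613906304
```

Not in contact yet (still carrying 2.9 N). I lower a little more.

Call:
move_arm:
  targets:
    - {"hand":-1,"dx":0,"dy":0,"dz":1,"ax":0,"ay":0,"az":0}
    - {"hand":-1,"dx":0,"dy":0,"dz":1,"ax":0,"ay":0,"az":0}
    - {"hand":-1,"dx":0,"dy":0,"dz":0,"ax":0,"ay":0,"az":0}

```text
clock: 23.25
tool_pos: [0.4796, 0.3257, 0.0699]
orientation: [0.001, 0.641, 0.768, 0.003]
wrist_force: [-3.6, -1.4, 8.2]
width: 0.0204
```

```bash
python3 - <<'E'
from h import *
delta(*gopose([.4789,.3254,.07],-79.7,90))
E
```

```text
now [479.6 325.7  69.9] q [ 0.596  0.437 -0.246  0.883  0.     1.988] F [-3.6 -1.4  8.2] w 0.0204 t 23.25
shift tool mm [-0.2 -0.8 -0.1] shift in target axes [-0.2 -0.8 -0.1]
rotvec deg [ 0.26 -0.14 -0.02]
```

Call:
move_arm:
  targets:
    - {"hand":-0.3,"dx":0,"dy":0,"dz":0,"ax":0,"ay":0,"az":0}
    - {"hand":0.1,"dx":0,"dy":0,"dz":0,"ax":0,"ay":0,"az":0}
    - {"hand":0.3,"dx":0,"dy":0,"dz":-2,"ax":0,"ay":0,"az":0}
    - {"hand":0.3,"dx":0,"dy":0,"dz":-10,"ax":0,"ay":0,"az":0}
    - {"hand":0.3,"dx":0,"dy":0,"dz":-30,"ax":0,"ay":0,"az":0}

```text
clock: 23.75
tool_pos: [0.4773, 0.3241, 0.1084]
orientation: [-0.001, 0.641, 0.768, -0.001]
wrist_force: [1.0, 0.6, -0.6]
width: 0.0552
```

Call:
move_arm:
  targets:
    - {"hand":0.3,"dx":0,"dy":0,"dz":-40,"ax":0,"ay":0,"az":0}
    - {"hand":0.3,"dx":0,"dy":0,"dz":-40,"ax":0,"ay":0,"az":0}
    - {"hand":0.3,"dx":-50,"dy":0,"dz":-30,"ax":0,"ay":0,"az":0}
    - {"hand":0.3,"dx":-50,"dy":0,"dz":0,"ax":0,"ay":0,"az":0}
    - {"hand":0.3,"dx":0,"dy":0,"dz":0,"ax":0,"ay":0,"az":0}

```text
clock: 24.25
tool_pos: [0.4969, 0.2295, 0.218]
orientation: [0.002, 0.643, 0.766, 0.002]
wrist_force: [0.8, -0.0, -0.6]
width: 0.0555
```

```bash
python3 wr.py w30; cat > fin.py <<'E'
from h import *
for n in("wrist","top","scene"):
    g=grab(n);P=cloud(g);z=P[...,2]
    cv2.imwrite(f"pics/f_{n}.png",g[0]["pixels"] if n=="wrist" else cv2.resize(g[0]["pixels"][130:270,150:290] if n=="top" else g[0]["pixels"][130:270,350:490],(600,600)))
    near=np.hypot(P[...,0]-.4778,P[...,1]-.3283)<.16
    for nm,a,b in(("plate",.069,.085),("handle",.106,.122)):
        m=near&(z>a)&(z<b);Q=P[m]*1000
        if len(Q)<20: continue
        A=np.c_[Q[:,:2]-Q[:,:2].mean(0),np.ones(len(Q))];c=np.linalg.lstsq(A,Q[:,2],rcond=None)[0]
        r=cv2.minAreaRect(Q[:,:2].astype(np.float32))
        print(n,nm,len(Q),np.round(r[0],1),np.round(r[1],1),round(r[2],1),"tilt rad",np.round(c[:2],3),"z",round(c[2],1))
E
python3 fin.py
```

```text
now [496.9 229.5 218. ] F [ 0.8 -0.  -0.6] w 0.0555 t 24.25 [ 0.43  0.29 -0.07  1.21 -0.    1.83]
wrist plate 28284 [482.2 308.7] [166.9 159.9] 10.2 tilt rad [-0. -0.] z 76.5
wrist handle 3641 [478.4 328.1] [22.  98.9] 10.6 tilt rad [-0.003  0.001] z 114.2
top plate 301 [492.7 243.8] [162.5  28.4] 10.4 tilt rad [-0.016  0.078] z 77.9
scene plate 2086 [480.1 329.4] [171.5 200.3] 10.4 tilt rad [-0.001  0.001] z 75.6
scene handle 203 [481.  330.6] [ 28.9 102.3] 11.7 tilt rad [-0.044 -0.008] z 112.6
```

View pics/f_scene.png

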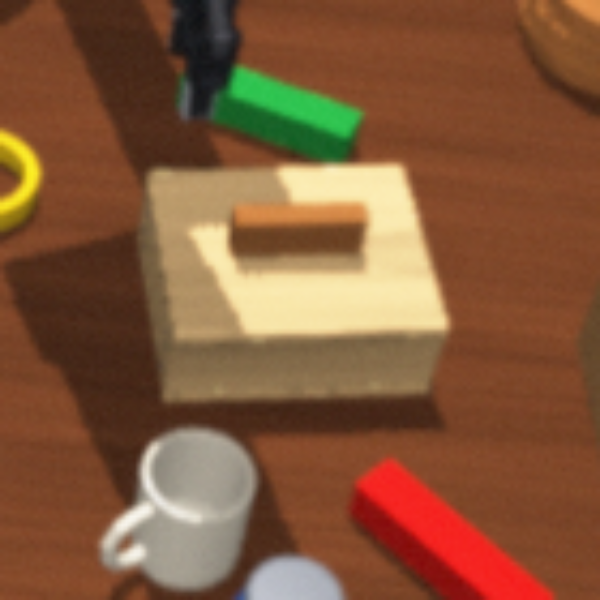

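View pics/f_wrist.png

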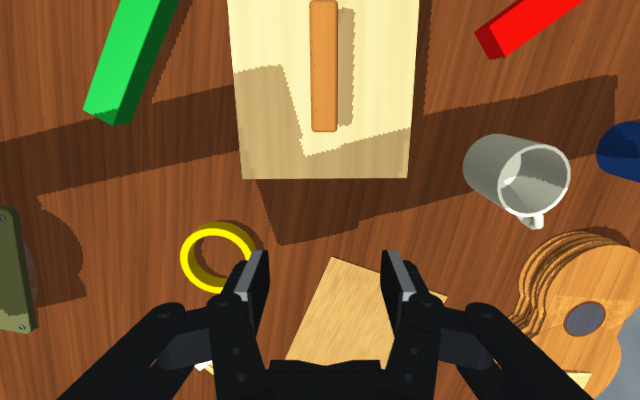

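Call:
move_arm:
  targets:
    - {"hand":0.3,"dx":0,"dy":0,"dz":0,"ax":0,"ay":0,"az":0}
    - {"hand":0.3,"dx":0,"dy":0,"dz":0,"ax":0,"ay":0,"az":0}

```text
clock: 24.65
tool_pos: [0.4952, 0.2348, 0.2154]
orientation: [0.0, 0.64, 0.768, 0.002]
wrist_force: [-0.3, -0.2, -0.2]
width: 0.0554
```

```bash
python3 -c "
from rig import sign_off
print(sign_off())"
```

```text
the job is handed in; nothing more can be done
None
```

The job is done and handed in at about 24.7 s; the sign-off gave no verdict. I gripped the standing block from the side, lifted it out, laid it flat on the cardboard and let go. I then took it again from above, laid it in the box beside the other block, and put the lid on.

- **Block on the sheet:** It lay flat, with its top at about 38 mm (39 expected). Its centre was within about 2 mm of the sheet's centre.
- **Blocks in the box:** Both tops measured 43–44 mm above the bench (44 expected), both level. The gap between them is about 38 mm.
- **Lid:**
  - Its centre is within about 1 mm of the box centre, by the wrist camera.
  - Its turn is within about 0.3° of the box, its measured tilt about 0, and its plate top is at 76.5 mm (77 expected).
  - The gripper was clear and the arm at rest.
- **Other things on the bench:** I felt no unplanned contact, and the last pictures show nothing out of place. I did not measure where the tape, strips, glue and mug ended up.

**Disagreements:**
- The fingertips measured about 25 mm farther back from the reported TCP than the description says. I used the measured offset.
- The scene camera put the lid about 2 mm farther out than the wrist camera did. I used the wrist reading.
- In the last picture the arm hid most of the lid from the top camera, so I did not use its numbers.

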